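# Reset the seed mill and shelve the seed tins

### The arm

A 6-joint arm with a two-finger parallel gripper is mounted at the origin on the work surface. World frame = base frame: x ahead of the robot, y to its left, z up, the work surface at z = 0. Lengths are in mm, angles in rad, forces in N, time in s.
With the tool pointing down it reaches from about 375 to 925 mm from the base axis. Payload 5.7 kg.
Tool frame: the origin (TCP) lies midway between the tips of the shut fingers; the grasp point (between the pads) lies 19 mm behind it; z points along the fingers, y is the line along which they close (so a half turn about z gives the same grasp; the last joint's range is limited). The gripper opens to 88 mm and grips with 3 to 60 N. Pads are 20 mm wide; open, the fingers measure 115 mm over their backs; the gripper's body (75 mm by 178 mm) begins 61 mm behind the grasp point.
Start: joints at [-1.249, 0.359, 1.51, -0, 1.272, -0.115], TCP at [253.806, -543.64, 222.623] pointing down, gripper open.
Joint ranges: [-2.97, 2.97], [-1.01, 2.36], [0.21, 2.38], [-0.96, 4.11], [0.2, 2.71], [-2.98, 2.98]. Speed limits (rad/s): [2.39, 2.39, 3.14, 3.14, 3.14, 3.14].

### API

Orientations are given as [roll, pitch, yaw] about the fixed x, y, z axes, in that order (R = Rz(yaw) Ry(pitch) Rx(roll)).
In Python, from bench import readout, eyes, arm gives the robot as it stands.
- The arm moves only by the tool arm_command, never from a script. Its argument "commands" is a list of rows, each a list of 6 numbers: the shift along the tool's x, y, z in units of 200 mm (1.0 is 200 mm), then the turn, a rotation vector about the tool's x, y, z in units of 60 degrees (1.0 is 60 degrees). In form: [[dx, dy, dz, ax, ay, az], ...]. A call has 1 to 20 rows; each row shifts and turns the commanded pose from where the row before left it, along the tool's axes as they then stand; what a row does not reach is not made up. A row lasts 1/10 s, in which the tool goes at most 50 mm and 8.59 degrees, less where a joint would pass 70% of its speed; a pose out of reach is approached as far as the arm can. A call with a number of a shift or a turn outside -1 to 1 is refused whole. A call with a gripper value outside its range is refused whole. "grip" is the closure, from -1 (fully open) to 1 (shut), set as the call begins (left out, the last holds). The fingers move at their own pace and stop on an object; "newtons" is the grip in N (left out, the last holds). Time passes only in rows, so rows that do not move let the fingers close. It gives the time, the measured TCP pose, the force, the opening and the grip force at its end, in the units of the state.
- readout.sense(): the state, without advancing time (a new reading comes with each control period).
- eyes.read_camera(name): name is "scene" or "top"; returns a dict with "image" (480x640x3 uint8, red, green, blue), "camera_matrix" (3x3 intrinsics, pixels), "D" ([k1, k2, p1, p2, k3] as OpenCV has them; the pictures are not rectified), "xyz" and "orientation" of the camera in the world. Camera axes: x right, y down, z forward; pixel columns grow to the right and rows downward; lengths in mm; the calibration is good to about 2 mm. A picture is of the moment at which its call begins. There is no depth.
- arm.hand_in(): hands the job in; it is judged then, once.
The state is a dict: "t": time; "joint_positions": joint angles; "dq": joint speeds; "effort": joint torques, N m; "tcp_pos": TCP position; "orientation": TCP orientation; "wrist_force": force on the tool from outside, world axes, zero at the start; "torque": the same for the moment, N m; "finger_gap": opening from 0.0 (shut) to 1.0 (fully open); "grasp_force": force on a finger pad.
Only numpy, scipy, OpenCV 4.12 (cv2) and the standard library are available. Lean on these libraries where they do the work, as an engineer would, in place of code of your own. Each camera call takes 0.05 s, during which the arm holds its last target. There are 200 camera calls.

### The job

Get the bakery's seed corner ready for the next batch: turn the mill's adjustment ring clockwise until the burrs touch, back it off three clicks, and only then press the green start button for a test run. Put every seed tin away upright in the stepped rack, the short 60 mm tins in the low tier and the 90 and 100 mm tins in the high tier, each pushed in under the board above it until hardly any of it sticks out; the ring stays at three clicks, and the amber hopper must not be knocked over.

Things in the scene. Friction and masses are not known exactly. Their poses are not given: they have to be found in the camera images.
- ring (a joint): Adjustment ring of the seed mill, rad, about the vertical. 0 = burrs touch (hard stop); grows counter-clockwise seen from above (coarser), to 4.2. A sprung ball holds it at every click: 20 degrees (0.349 rad) apart, one click position exactly at 0, about 0.06 N m from one to the next. Let go, it settles into the nearest click and stays.
- ring_grip (a point): On the axis of the adjustment ring, 14 mm below its top; z up. The ring is an upright knurled steel barrel, 60 mm in diameter, graspable from 164 to 201 mm above the table; under it its 74 mm wide, 7 mm high foot and a fixed black dial, 120 mm wide, with a white mark per click (20 degrees). A red pointer on the ring's top and foot turns with it.
- start_top (a point): Centre of the top of the mill's green start button, 28 mm in diameter, on the mill's low front ledge, 100 mm in front of the ring's axis and 44 mm clear of the mill's 112 mm wide tower. Pressed straight down; travel 6 mm, fully down at 5 N, springs back. x points from the button to the tower.
- start (a joint): Travel of the start button in m: 0 up, 0.006 fully down; it starts the mill from 0.004 on.
- low_edge (a point): Lower tier of the dark steel rack (236 mm wide, stepped like a stair, red strips on board edges): middle of the front edge of the board above it, projected on the tier's floor (8 mm above the table). x into the rack, y to its left, z up. Floor: open landing from x = -80 mm, from x = 0 under the 8 mm board with 78 mm clear height and open sides (thin corner posts, low side rails), back stop rail at +151 mm.
- high_edge (a point): Upper tier of the same rack: middle of the front edge of the top board, projected on the upper tier's floor (94 mm above the table), 80 mm further in than the lower tier's edge. Same axes. Floor: open landing from x = -80 mm, from x = 0 under the 8 mm thick top board with 134 mm clear height and open sides (thin corner posts, low side rails), back stop rail at +71 mm.
- short1_c (a point): Centre (half-way up) of a yellow tin with steel lid, with a paper band; closed round tin, 52 mm in diameter, 60 mm high, about 120 g, standing on the table at first. z is the tin's own axis. May be absent.
- short1: The same yellow tin with steel lid; origin at the centre of its underside.
- short2_c (a point): Centre (half-way up) of a red tin with steel lid, with a paper band; closed round tin, 52 mm in diameter, 60 mm high, about 120 g, standing on the table at first. z is the tin's own axis. May be absent.
- short2: The same red tin with steel lid; origin at the centre of its underside.
- mid1_c (a point): Centre (half-way up) of a green tin with white lid, with a paper band; closed round tin, 52 mm in diameter, 90 mm high, about 180 g, standing on the table at first. z is the tin's own axis. May be absent.
- mid1: The same green tin with white lid; origin at the centre of its underside.
- tall1_c (a point): Centre (half-way up) of a blue tin with steel lid, with a paper band; closed round tin, 52 mm in diameter, 100 mm high, about 200 g, standing on the table at first. z is the tin's own axis. May be absent.
- tall1: The same blue tin with steel lid; origin at the centre of its underside.
- tall2_c (a point): Centre (half-way up) of a white tin with red lid, with a paper band; closed round tin, 52 mm in diameter, 100 mm high, about 200 g, standing on the table at first. z is the tin's own axis. May be absent.
- tall2: The same white tin with red lid; origin at the centre of its underside.
- hopper: Bystander: amber plastic hopper, 90 mm wide, 75 mm high, standing upside down; origin at the centre of its underside, z up.

How it is judged:
By the outcome, as a careful person would: the job done as asked, in the order asked, and still so for the second after the job is handed in, with the robot touching nothing.
Of short1, short2, mid1, tall1, tall2 only 3 to 5 are there at a start; the rules pass over those that are not, and their reading is None.
At some moment in a run one of short1, short2 may be knocked a few centimetres aside while the robot is not near it.
It also fails if it takes over 210 s, if anything falls off the work surface, if the arm or the gripper's body presses on something with over 40 N, if the wrist force passes 120 N, or if a joint passes its speed limit or range.

## Working session

There is one attempt and no reset: what is moved stays moved. The work goes in short steps, Python scripts to look and compute and a tool call to move; the robot and the scene stay as the last step left them, time stands still between calls to the robot, and variables do not carry over. Pictures are saved under pics/ and viewed, at most 14 in all, crops included, and the job is handed in when it is done.

Besides the shell and the picture viewer there is one more tool, called after "Call:" as name(argument=value, ...), one argument or row to a line, values as JSON. arm_command: Moves the arm, as the interface text tells. Its arguments: {"type":"object","properties":{"commands":{"type":"array"},"grip":{"type":"number"},"newtons":{"type":"number"}},"required":["commands"]}

```bash
mkdir -p pics; python3 - <<'E'
from bench import readout, eyes
import cv2
for n in("scene","top"):
    r=eyes.read_camera(n); cv2.imwrite(f"pics/{n}0.png",r["image"][:,:,::-1])
    print(n,r["camera_matrix"],r["D"],r["xyz"],r["orientation"])
print(readout.sense())
E
```

```text
scene [[454.53040902   0.         322.52200322]
 [  0.         454.53040902 241.09492922]
 [  0.           0.           1.        ]] [0.0377547 0.        0.        0.        0.       ] [ 936.43120728 -357.89380165  788.10404563] [-2.47033714  0.01244424  0.7877887 ]
top [[519.41778228   0.         322.45756676]
 [  0.         519.41778228 238.98017737]
 [  0.           0.           1.        ]] [-0.12252399  0.          0.          0.          0.        ] [ 379.32702863   23.34612858 1007.19923168] [-2.93887829e+00 -2.04242682e-03 -1.65959723e+00]
{'t': 0.1, 'joint_positions': array([-1.24912219e+00,  3.59407371e-01,  1.51133051e+00, -2.09140695e-05,
        1.27250114e+00, -1.15073766e-01]), 'dq': array([ 0.00128743,  0.00154995, -0.00341019,  0.0016992 ,  0.00099455,
       -0.00042786]), 'effort': array([-1.03888768e-03, -5.16362250e+01, -2.71405721e+01,  6.76599867e-02,
        2.75837572e-02, -2.74275271e-05]), 'tcp_pos': array([ 253.59700924, -543.07808317,  221.90649986]), 'orientation': array([-3.13995488e+00, -1.69187962e-04,  4.36753928e-01]), 'wrist_force': array([ 0.17971234, -0.55596272,  0.71612666]), 'torque': array([-0.00833146,  0.01349532, -0.03794153]), 'grasp_force': 0.0, 'finger_gap': 1.0014958007885986}
```

View pics/scene0.png

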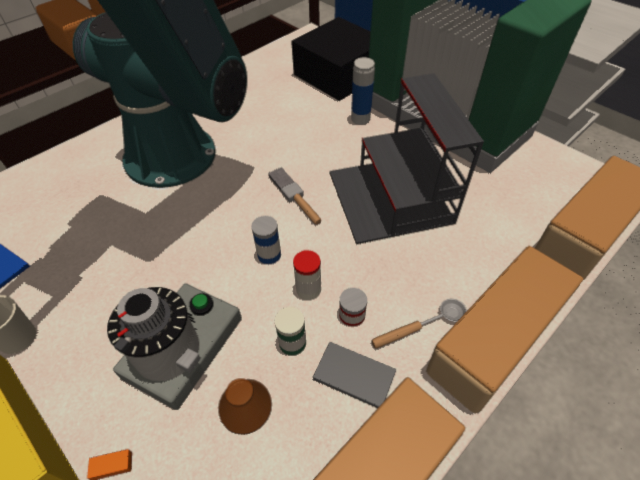

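View pics/top0.png

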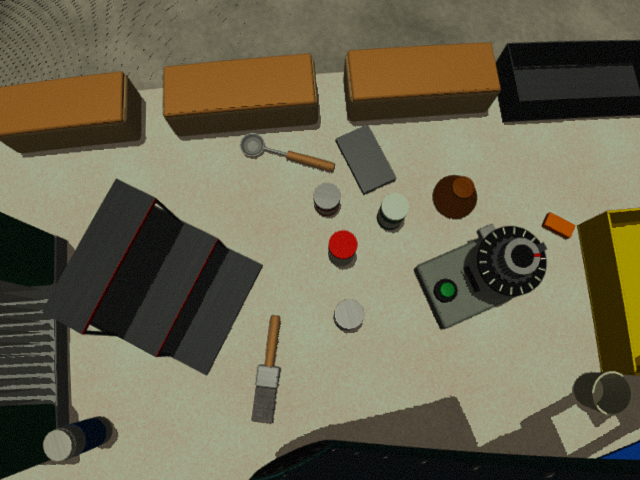

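The scene view shows the mill at lower left with its ring at (145,310) and button at (200,302). Four tins are there: blue (266,240), white/red (307,275), red short (352,306) and green mid (290,332). No yellow tin is visible. The hopper is at (245,405) and the rack at about (410,160). The top view shows the same four lids at (349,315), (343,245), (327,197) and (394,209). Next I'll zoom in to measure.

```bash
cat > h.py <<'E'
import cv2, numpy as np
from scipy.spatial.transform import Rotation as R
from bench import readout, eyes
def cam(n): 
    r=eyes.read_camera(n); r["bgr"]=np.ascontiguousarray(r["image"][:,:,::-1]); r["R"]=R.from_euler('xyz',r["orientation"]).as_matrix(); return r
def ray(c,uv):
    p=cv2.undistortPoints(np.array([[uv]],float),c["camera_matrix"],np.array(c["D"],float))[0,0]
    return np.array(c["xyz"]),c["R"]@[p[0],p[1],1.]
def plane(c,uv,z):
    o,d=ray(c,uv); return o+d*(z-o[2])/d[2]
def proj(c,P):
    P=np.atleast_2d(np.array(P,float)); Rt=c["R"].T
    return cv2.projectPoints(P,cv2.Rodrigues(Rt)[0],-Rt@np.array(c["xyz"]),c["camera_matrix"],np.array(c["D"],float))[0][:,0]
def tri(c1,u1,c2,u2):
    o1,d1=ray(c1,u1);o2,d2=ray(c2,u2)
    s,t=np.linalg.lstsq(np.c_[d1,-d2],o2-o1,rcond=None)[0]
    return (o1+s*d1+o2+t*d2)/2, np.linalg.norm(o1+s*d1-o2-t*d2)
def blob(c,lo,hi,roi):
    """largest HSV-mask contour in roi x0,y0,x1,y1 -> centre of min circle, area, box"""
    x0,y0,x1,y1=roi; h=cv2.cvtColor(c["bgr"][y0:y1,x0:x1],cv2.COLOR_BGR2HSV)
    m=cv2.inRange(h,np.array(lo),np.array(hi)); cs=cv2.findContours(m,0,2)[0]
    k=max(cs,key=cv2.contourArea); e=cv2.fitEllipse(k)
    return np.array(e[0])+[x0,y0],e[1],cv2.contourArea(k)
E
python3 - <<'E'
from h import *
c=cam("top");s=cam("scene")
def crop(c,x0,y0,x1,y1,f): return cv2.resize(c["bgr"][y0:y1,x0:x1],None,fx=f,fy=f,interpolation=cv2.INTER_CUBIC)
cv2.imwrite("pics/t1.png",crop(c,300,170,560,340,3))
cv2.imwrite("pics/t2.png",crop(c,40,170,270,380,2.8))
cv2.imwrite("pics/s1.png",crop(s,100,210,380,400,2.8))
E
```

```text
(no output)
```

View pics/t1.png

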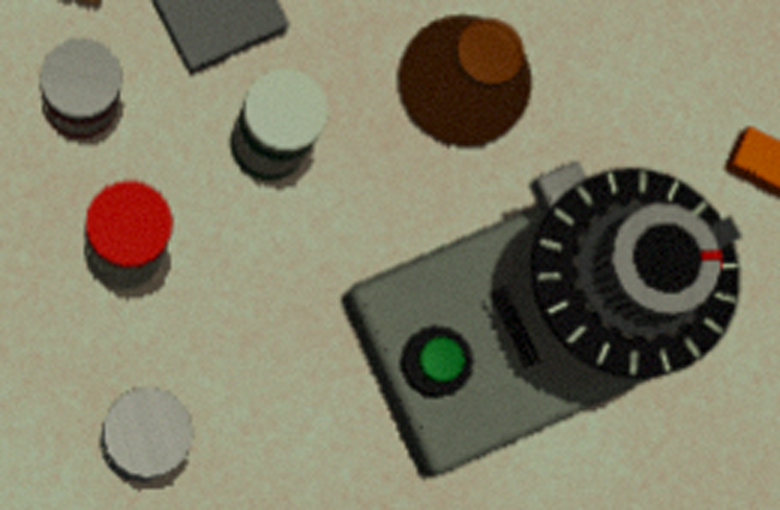

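View pics/t2.png

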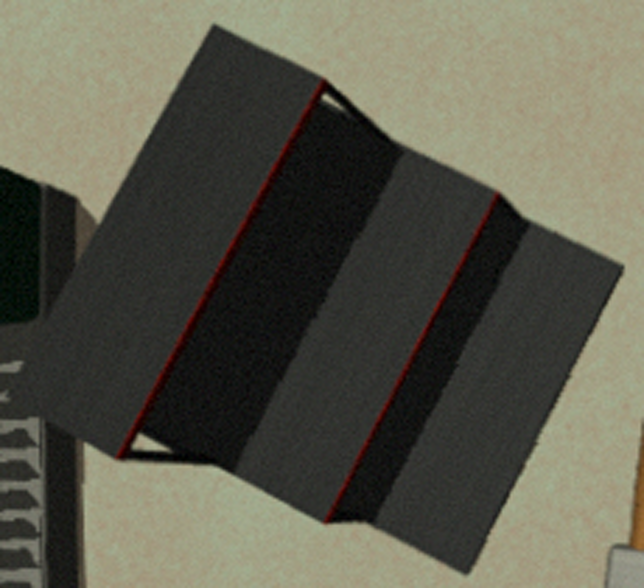

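View pics/s1.png

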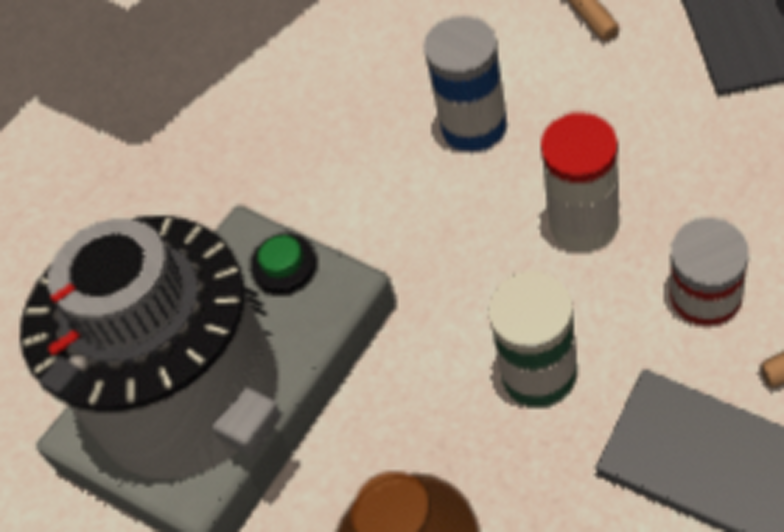

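The crops show lids in the top crop at (81,78), (286,111), (130,223) and (148,432). The ring centre is (667,258), its pointer tip (711,256), and the button (442,358). The rack strips run (498,194)-(328,520) and (324,81)-(120,457) in the rack crop. Yellow is absent.

```bash
cat >> h.py <<'E'
def un(x,y,x0,y0,f): return ((x+.5)/f-.5+x0,(y+.5)/f-.5+y0)
E
python3 - <<'E'
from h import *
np.set_printoptions(precision=1,suppress=True)
c=cam("top");s=cam("scene")
T=lambda x,y:un(x,y,300,170,3); K=lambda x,y:un(x,y,40,170,2.8); S=lambda x,y:un(x,y,100,210,2.8)
for n,a,b,z in[("short2",(81,78),(709,252),60),("mid1",(286,111),(531,308),90),("tall2",(129.5,223),(580,145),100),("tall1",(147.5,432),(461,43),100),("ring",(667,258),(107,263),201),("button",(442,358.5),(280,252),60)]:
    P,e=tri(c,T(*a),s,S(*b)); print(n,P,e,"top",plane(c,T(*a),z),"scene",plane(s,S(*b),z))
for z in(195,200,205): print("pointer dir",z,plane(c,T(711,256),z)-plane(c,T(667,258),z))
for n,a,b,z in[("low",(498,194),(328,520),94),("high",(324,81),(120,457),236),("front",(623,266),(468,573),8)]:
    A=plane(c,K(*a),z);B=plane(c,K(*b),z);d=B-A;print(n,A,B,(A+B)/2,np.linalg.norm(d),np.degrees(np.arctan2(d[1],d[0])))
print("hopper",plane(c,T(491,51),75))
E
```

```text
short2 [656.9 -11.9  55.2] 1.1453248125727333 top [655.9 -11.2  60. ] scene [658.4 -14.6  60. ]
mid1 [ 616.8 -133.7   85. ] 0.3263364776745046 top [ 615.4 -133.    90. ] scene [ 619.1 -135.1   90. ]
tall2 [553.6 -30.7  94.7] 0.07770049582650708 top [552.6 -30.4 100. ] scene [556.5 -33.2 100. ]
tall1 [429.  -29.2  96.7] 0.29067586628458336 top [428.9 -28.9 100. ] scene [431.4 -30.9 100. ]
ring [ 488.7 -310.2  200.1] 0.37723538082031977 top [ 488.7 -309.7  201. ] scene [ 489.3 -310.5  201. ]
button [ 458.5 -215.1   63.6] 0.25488366502834414 top [ 458.9 -215.9   60. ] scene [ 456.  -214.5   60. ]
pointer dir 195 [ -1.2 -24.9   0. ]
pointer dir 200 [ -1.2 -24.7   0. ]
pointer dir 205 [ -1.2 -24.6   0. ]
low [582.8 193.3  94. ] [384.8 311.5  94. ] [483.8 252.4  94. ] 230.5978723384536 149.1636686352019
high [624.2 261.8 236. ] [425.1 380.6 236. ] [524.6 321.2 236. ] 231.86687730322566 149.17169195087254
front [543.2 124.6   8. ] [342.9 243.9   8. ] [443.  184.3   8. ] 233.1516034296074 149.20232425139304
hopper [ 647.1 -270.    75. ]
```

```bash
cat >> h.py <<'E'
def go(xyz=None,yaw=None,tilt=None):
    """tool-frame shift (units) to xyz; then rotvec (units) to down-yaw"""
    s=readout.sense(); M=R.from_euler('xyz',s["orientation"])
    print("t",round(s["t"],1),"tcp",s["tcp_pos"].round(1),"rpy",np.degrees(s["orientation"]).round(1),"q",s["joint_positions"].round(2),"F",s["wrist_force"].round(1),"Tz",s["torque"].round(2),"gap",round(s["finger_gap"]*88,1),"gf",round(s["grasp_force"],1))
    if xyz is not None: print("shift",(M.inv().apply(np.array(xyz)-s["tcp_pos"])/200).round(3))
    if yaw is not None:
        N=R.from_euler('z',yaw,degrees=True)*R.from_euler('y',tilt or 0,degrees=True)*R.from_euler('x',180,degrees=True)
        print("turn",(np.degrees((M.inv()*N).as_rotvec())/60).round(3))
E
python3 -c "
from h import *
go([488.8,-310,260],0)"
```

```text
t 0.3 tcp [ 253.8 -543.4  222.3] rpy [-180.   -0.   25.] q [-1.25  0.36  1.51 -0.    1.27 -0.12] F [1.  0.1 0.2] Tz [-0.06 -0.   -0.02] gap 88.1 gf 0.0
shift [ 1.559 -0.56  -0.188]
turn [-0.001  0.     0.417]
```

Call:
arm_command(
  commands=[
    [0,0,-0.19,0,0,0],
    [0.156,-0.056,0,0,0,0],
    [0.156,-0.056,0,0,0,0],
    [0.156,-0.056,0,0,0,0],
    [0.156,-0.056,0,0,0,0],
    [0.156,-0.056,0,0,0,0],
    [0.156,-0.056,0,0,0,0],
    [0.156,-0.056,0,0,0,0],
    [0.156,-0.056,0,0,0,0],
    [0.156,-0.056,0,0,0,0],
    [0.156,-0.056,0,0,0,0],
  ],
  grip=-1,
)

```text
t: 1.4
tcp_pos: [490.0, -309.1, 260.7]
orientation: [3.142, -0.0, 0.437]
wrist_force: [0.1, -0.0, -0.2]
finger_gap: 0.996
grasp_force: 0.0
```

Call:
arm_command(
  commands=[
    [0,0,0,0,0,-0.14],
    [0,0,0,0,0,-0.14],
    [0,0,0,0,0,-0.14],
    [0,0,0,0,0,-0.14],
    [0,0,0,0,0,-0.14],
    [0,0,0,0,0,-0.14],
    [0,0,0,0,0,-0.14],
    [0,0,0,0,0,-0.14],
    [0,0,0,0,0,-0.14],
    [0,0,0,0,0,-0.14],
    [0,0,0,0,0,-0.14],
    [0,0,0,0,0,-0.14],
    [0,0,0,0,0,-0.14],
    [0,0,0,0,0,-0.14],
    [0,0,0,0,0,-0.14],
    [0,0,0,0,0,-0.14],
    [0,0,0,0,0,-0.14],
    [0,0,0,0,0,-0.14],
    [0,0,0,0,0,-0.14],
    [0,0,0,0,0,0],
  ],
)

```text
t: 3.4
tcp_pos: [489.1, -310.1, 260.6]
orientation: [3.141, -0.0, -3.06]
wrist_force: [-0.1, 0.1, 0.3]
finger_gap: 1.001
grasp_force: 0.0
```

```bash
python3 -c "
from h import *
go([488.8,-310,171],-175)"
```

```text
t 3.4 tcp [ 489.1 -310.1  260.6] rpy [ 180.    -0.  -175.3] q [-0.68  0.3   1.51  0.    1.34 -2.34] F [-0.1  0.1  0.3] Tz [ 0.09 -0.1  -0.06] gap 88.1 gf 0.0
shift [0.001 0.001 0.448]
turn [ 0.    -0.    -0.005]
```

Call:
arm_command(
  commands=[
    [0,0,0.15,0,0,0],
    [0,0,0.15,0,0,0],
    [0,0,0.148,0,0,0],
    [0,0,0,0,0,0],
  ],
)

```text
t: 3.8
tcp_pos: [486.6, -308.1, 167.3]
orientation: [3.136, -0.006, -3.065]
wrist_force: [-0.2, 0.2, 0.2]
finger_gap: 1.003
grasp_force: 0.0
```

Call:
arm_command(
  commands=[
    [0,0,0,0,0,0],
    [0,0,0,0,0,0],
    [0,0,0,0,0,0],
    [0,0,0,0,0,0],
    [0,0,0,0,0,0],
    [0,0,0,0,0,0],
  ],
  grip=1,
  newtons=15,
)

```text
t: 4.4
tcp_pos: [489.8, -310.2, 172.4]
orientation: [-3.141, 0.002, -3.061]
wrist_force: [-0.7, 2.2, 7.4]
finger_gap: 0.68
grasp_force: 15.0
```

```bash
python3 -c "
from h import *
go([488.8,-310,171],-175)"
```

```text
t 4.4 tcp [ 489.8 -310.2  172.4] rpy [-1.800e+02  1.000e-01 -1.754e+02] q [-0.68  0.38  1.62  0.    1.15 -2.34] F [-0.7  2.2  7.4] Tz [ 0.47 -0.06 -0.04] gap 59.8 gf 15.0
shift [0.005 0.002 0.007]
turn [-0.001  0.002 -0.007]
```

Call:
arm_command(
  commands=[
    [0,0,0,0,0,0.1],
    [0,0,0,0,0,0.1],
    [0,0,0,0,0,0.1],
    [0,0,0,0,0,0.1],
    [0,0,0,0,0,0.1],
    [0,0,0,0,0,0.1],
    [0,0,0,0,0,0.05],
    [0,0,0,0,0,0],
  ],
)

```text
t: 5.2
tcp_pos: [489.8, -310.4, 172.5]
orientation: [3.141, 0.002, 2.54]
wrist_force: [-0.6, 2.0, 6.3]
finger_gap: 0.679
grasp_force: 15.0
```

```bash
python3 -c "
from h import *
go()
c=cam('top'); s=cam('scene')
cv2.imwrite('pics/r1.png',np.hstack([cv2.resize(c['bgr'][190:330,420:560],None,fx=2.8,fy=2.8),cv2.resize(s['bgr'][240:380,80:220],None,fx=2.8,fy=2.8)]))"
```

```text
t 5.2 tcp [ 489.8 -310.4  172.5] rpy [1.800e+02 1.000e-01 1.455e+02] q [-0.68  0.38  1.62  0.    1.15 -1.65] F [-0.6  2.   6.3] Tz [ 0.27 -0.07 -0.07] gap 59.7 gf 15.0
```

View pics/r1.png

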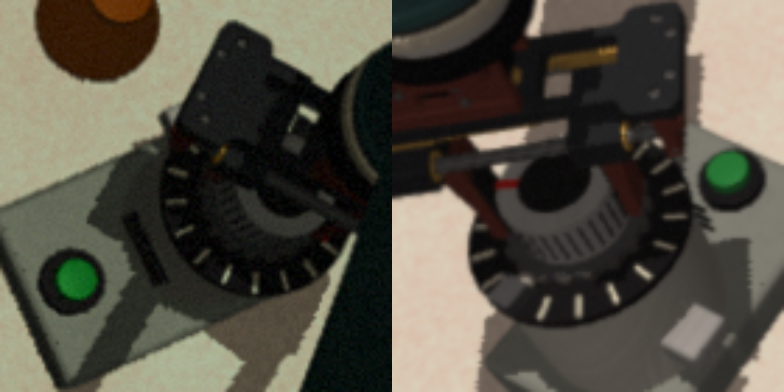

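The ring is gripped and the pointer (about (505,184) in the right half) has turned clockwise with the tool. I'll keep turning and watch the torque.

Call:
arm_command(
  commands=[
    [0,0,0,0,0,0.1],
    [0,0,0,0,0,0.1],
    [0,0,0,0,0,0.1],
    [0,0,0,0,0,0.03],
    [0,0,0,0,0,0],
  ],
)

```text
t: 5.8
tcp_pos: [489.7, -310.5, 172.4]
orientation: [3.141, 0.002, 2.195]
wrist_force: [-0.2, 1.5, 7.0]
finger_gap: 0.679
grasp_force: 15.0
```

```bash
python3 -c "
from h import *
go()"
```

```text
t 5.8 tcp [ 489.7 -310.5  172.4] rpy [1.800e+02 1.000e-01 1.258e+02] q [-0.68  0.38  1.62  0.    1.15 -1.31] F [-0.2  1.5  7. ] Tz [ 0.12  0.06 -0.1 ] gap 59.7 gf 15.0
```

Call:
arm_command(
  commands=[
    [0,0,0,0,0,0.1],
    [0,0,0,0,0,0.1],
    [0,0,0,0,0,0.1],
    [0,0,0,0,0,0.03],
    [0,0,0,0,0,0],
  ],
)

```text
t: 6.3
tcp_pos: [489.6, -310.6, 172.4]
orientation: [3.141, 0.002, 1.849]
wrist_force: [-0.8, 1.1, 6.2]
finger_gap: 0.676
grasp_force: 15.0
```

```bash
python3 -c "
from h import *
go()"
```

```text
t 6.3 tcp [ 489.6 -310.6  172.4] rpy [1.799e+02 1.000e-01 1.060e+02] q [-0.68  0.38  1.62 -0.    1.15 -0.96] F [-0.8  1.1  6.2] Tz [0.16 0.28 0.01] gap 59.5 gf 15.0
```

Call:
arm_command(
  commands=[
    [0,0,0,0,0,0.1],
    [0,0,0,0,0,0.1],
    [0,0,0,0,0,0.1],
    [0,0,0,0,0,0.03],
    [0,0,0,0,0,0],
  ],
)

```text
t: 6.8
tcp_pos: [489.5, -310.6, 172.5]
orientation: [3.14, 0.001, 1.504]
wrist_force: [-1.4, 1.8, 7.6]
finger_gap: 0.681
grasp_force: 15.0
```

```bash
python3 -c "
from h import *
go()"
```

```text
t 6.8 tcp [ 489.5 -310.6  172.5] rpy [1.799e+02 1.000e-01 8.620e+01] q [-0.68  0.38  1.62 -0.    1.15 -0.62] F [-1.4  1.8  7.6] Tz [ 0.15  0.32 -0.04] gap 59.9 gf 15.0
```

Call:
arm_command(
  commands=[
    [0,0,0,0,0,0.1],
    [0,0,0,0,0,0.1],
    [0,0,0,0,0,0.1],
    [0,0,0,0,0,0.03],
    [0,0,0,0,0,0],
  ],
)

```text
t: 7.3
tcp_pos: [489.4, -310.5, 172.4]
orientation: [3.14, 0.001, 1.158]
wrist_force: [-2.8, 1.2, 6.3]
finger_gap: 0.68
grasp_force: 15.0
```

```bash
python3 -c "
from h import *
go()"
```

```text
t 7.3 tcp [ 489.4 -310.5  172.4] rpy [179.9   0.   66.4] q [-0.68  0.38  1.62 -0.    1.15 -0.27] F [-2.8  1.2  6.3] Tz [ 0.21  0.44 -0.05] gap 59.8 gf 15.0
```

Call:
arm_command(
  commands=[
    [0,0,0,0,0,0.1],
    [0,0,0,0,0,0.1],
    [0,0,0,0,0,0.1],
    [0,0,0,0,0,0.03],
    [0,0,0,0,0,0],
  ],
)

```text
t: 7.8
tcp_pos: [489.3, -310.4, 172.4]
orientation: [3.14, 0.0, 0.813]
wrist_force: [-1.9, 1.3, 7.6]
finger_gap: 0.68
grasp_force: 15.0
```

```bash
python3 -c "
from h import *
go()"
```

```text
t 7.8 tcp [ 489.3 -310.4  172.4] rpy [179.9   0.   46.6] q [-0.68  0.38  1.62 -0.    1.15  0.07] F [-1.9  1.3  7.6] Tz [ 0.36  0.48 -0.14] gap 59.8 gf 15.0
```

Call:
arm_command(
  commands=[
    [0,0,0,0,0,0.1],
    [0,0,0,0,0,0.1],
    [0,0,0,0,0,0.1],
    [0,0,0,0,0,0.03],
    [0,0,0,0,0,0],
  ],
)

```text
t: 8.3
tcp_pos: [489.2, -310.4, 172.5]
orientation: [3.141, -0.0, 0.467]
wrist_force: [-1.6, 1.1, 7.4]
finger_gap: 0.681
grasp_force: 15.0
```

```bash
python3 -c "
from h import *
go()"
```

```text
t 8.3 tcp [ 489.2 -310.4  172.5] rpy [179.9  -0.   26.8] q [-0.68  0.38  1.62 -0.    1.15  0.42] F [-1.6  1.1  7.4] Tz [ 0.46  0.47 -0.11] gap 59.9 gf 15.0
```

Call:
arm_command(
  commands=[
    [0,0,0,0,0,0.1],
    [0,0,0,0,0,0.1],
    [0,0,0,0,0,0.1],
    [0,0,0,0,0,0.03],
    [0,0,0,0,0,0],
  ],
)

```text
t: 8.8
tcp_pos: [489.4, -310.2, 172.0]
orientation: [3.141, -0.001, 0.123]
wrist_force: [-1.1, 2.2, 6.1]
finger_gap: 0.679
grasp_force: 15.0
```

```bash
python3 -c "
from h import *
go()"
```

```text
t 8.8 tcp [ 489.4 -310.2  172. ] rpy [180.   -0.    7.1] q [-0.68  0.38  1.62 -0.    1.15  0.76] F [-1.1  2.2  6.1] Tz [0.34 0.18 0.21] gap 59.7 gf 15.0
```

Call:
arm_command(
  commands=[
    [0,0,0,0,0,0.1],
    [0,0,0,0,0,0.1],
    [0,0,0,0,0,0.1],
    [0,0,0,0,0,0.03],
    [0,0,0,0,0,0],
  ],
)

```text
t: 9.3
tcp_pos: [489.4, -310.2, 171.6]
orientation: [3.141, -0.001, -0.222]
wrist_force: [-1.7, 1.0, 4.2]
finger_gap: 0.68
grasp_force: 15.0
```

```bash
python3 -c "
from h import *
go()
c=cam('top'); s=cam('scene')
cv2.imwrite('pics/r2.png',np.hstack([cv2.resize(c['bgr'][190:330,420:560],None,fx=2.8,fy=2.8),cv2.resize(s['bgr'][240:380,80:220],None,fx=2.8,fy=2.8)]))"
```

```text
t 9.3 tcp [ 489.4 -310.2  171.6] rpy [180.   -0.  -12.7] q [-0.68  0.38  1.62  0.    1.14  1.11] F [-1.7  1.   4.2] Tz [0.29 0.05 0.22] gap 59.9 gf 15.0
```

View pics/r2.png

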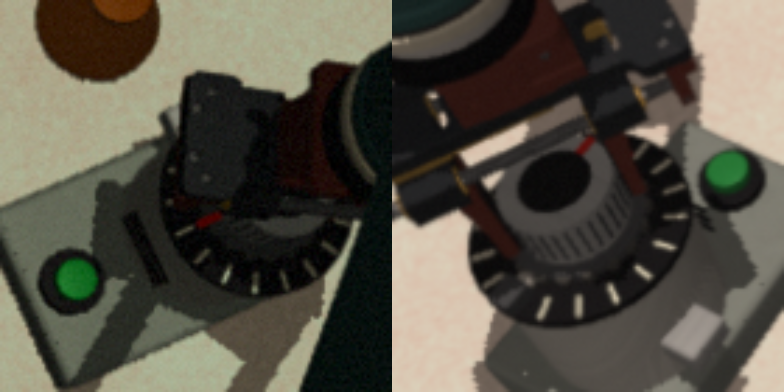

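The left half shows the pointer foot at (210,218), facing the button. The torque flipped to a steady +0.21 N m, so the ring is at the stop and the pads are slipping. I'll release it, measure the pointer angle, then grip again and back off.

Call:
arm_command(
  commands=[
    [0,0,0,0,0,0],
    [0,0,0,0,0,0],
    [0,0,0,0,0,0],
    [0,0,0,0,0,0],
  ],
  grip=-1,
)

```text
t: 9.8
tcp_pos: [489.0, -310.2, 170.8]
orientation: [-3.141, 0.0, -0.223]
wrist_force: [0.2, 0.7, 0.2]
finger_gap: 0.985
grasp_force: 0.0
```

```bash
cat >> h.py <<'E'
def pointer():
    """angle (deg, world) of red pointer about ring axis, per camera blob, at ring-top and foot heights"""
    for n,(x0,y0,x1,y1) in(("top",(470,215,550,300)),("scene",(100,270,205,360))):
        c=cam(n); h=cv2.cvtColor(c["bgr"][y0:y1,x0:x1],cv2.COLOR_BGR2HSV)
        m=cv2.inRange(h,(0,170,100),(8,255,255))|cv2.inRange(h,(172,170,100),(180,255,255))
        k,l,st,ce=cv2.connectedComponentsWithStats(m)
        for i in range(1,k):
            if st[i,4]>5:
                for z in(201,164):
                    P=plane(c,ce[i]+[x0,y0],z)[:2]-[489,-310.2]; print(n,(ce[i]+[x0,y0]).round(1),st[i,4],"z",z,"r",np.hypot(*P).round(1),"ang",np.degrees(np.arctan2(P[1],P[0])).round(1))
E
python3 -c "
from h import *
go(); pointer()"
```

```text
t 9.8 tcp [ 489.  -310.2  170.8] rpy [-180.     0.   -12.8] q [-0.68  0.38  1.62 -0.    1.14  1.11] F [0.2 0.7 0.2] Tz [ 0.03 -0.02 -0.05] gap 86.7 gf 0.0
```

```bash
sed -i 's/(0,170,100),(8,255,255)/(0,150,60),(8,255,255)/; s/(172,170,100)/(172,150,60)/' h.py; python3 -c "
from h import *
pointer()"
```

```text
top [494.1 268.3] 18 z 201 r 52.3 ang 108.1
top [494.1 268.3] 18 z 164 r 38.6 ang 108.0
scene [148.5 291.6] 19 z 201 r 23.1 ang 107.5
scene [148.5 291.6] 19 z 164 r 44.3 ang 143.4
scene [162.4 296.3] 20 z 201 r 35.5 ang 64.6
scene [162.4 296.3] 20 z 164 r 39.0 ang 107.9
```

The pointer sits at 108.0° in three measurements, exactly facing the button, so the ring is at 0. The initial 268° was 8 clicks. Next I'll back it off 60°.

Call:
arm_command(
  commands=[
    [0,0,0,0,0,0],
    [0,0,0,0,0,0],
    [0,0,0,0,0,0],
    [0,0,0,0,0,0],
    [0,0,0,0,0,0],
    [0,0,0,0,0,-0.1],
    [0,0,0,0,0,-0.1],
    [0,0,0,0,0,-0.1],
    [0,0,0,0,0,-0.1],
    [0,0,0,0,0,-0.1],
    [0,0,0,0,0,-0.1],
    [0,0,0,0,0,-0.1],
    [0,0,0,0,0,-0.1],
    [0,0,0,0,0,-0.1],
    [0,0,0,0,0,-0.1],
    [0,0,0,0,0,0],
    [0,0,0,0,0,0],
  ],
  grip=1,
  newtons=15,
)

```text
t: 11.7
tcp_pos: [489.3, -310.4, 171.0]
orientation: [3.141, 0.0, 0.822]
wrist_force: [0.9, -0.0, -0.5]
finger_gap: 0.683
grasp_force: 15.0
```

Call:
arm_command(
  commands=[
    [0,0,0,0,0,0],
    [0,0,0,0,0,0],
    [0,0,0,0,0,0],
    [0,0,0,0,0,0],
    [0,0,-0.15,0,0,0],
    [0,0,-0.15,0,0,0],
    [0,0,-0.15,0,0,0],
  ],
  grip=-1,
)

```text
t: 12.4
tcp_pos: [488.9, -309.9, 261.8]
orientation: [-3.141, -0.0, 0.824]
wrist_force: [-0.4, -0.5, 0.8]
finger_gap: 0.992
grasp_force: 0.0
```

```bash
python3 -c "
from h import *
go([457,-212,200],-162); pointer()"
```

```text
t 12.4 tcp [ 488.9 -309.9  261.8] rpy [-179.9   -0.    47.2] q [-0.68  0.3   1.5   0.    1.34  0.06] F [-0.4 -0.5  0.8] Tz [-0.03 -0.04 -0.08] gap 87.3 gf 0.0
shift [ 0.251 -0.449  0.31 ]
turn [-0.000e+00 -1.000e-03 -2.513e+00]
top [512.7 281.7] 15 z 201 r 46.3 ang 150.8
top [512.7 281.7] 15 z 164 r 38.2 ang 167.4
scene [132.3 292.5] 15 z 201 r 23.2 ang 170.1
scene [132.3 292.5] 15 z 164 r 53.0 ang 172.1
```

Call:
arm_command(
  commands=[
    [0.125,-0.225,0,0,0,0],
    [0.125,-0.225,0,0,0,0],
    [0,0,0,0,0,-0.13],
    [0,0,0,0,0,-0.13],
    [0,0,0,0,0,-0.13],
    [0,0,0,0,0,-0.13],
    [0,0,0,0,0,-0.13],
    [0,0,0,0,0,-0.13],
    [0,0,0,0,0,-0.13],
    [0,0,0,0,0,-0.107],
    [0,0,0.2,0,0,0],
    [0,0,0.2,0,0,0],
    [0,0,0.2,0,0,0],
    [0,0,0.2,0,0,0],
    [0,0,0,0,0,0],
  ],
  grip=1,
)

```text
t: 14.0
tcp_pos: [453.7, -212.5, 96.2]
orientation: [-3.135, -0.009, 1.889]
wrist_force: [0.3, 0.2, 0.2]
finger_gap: 0.004
grasp_force: 0.0
```

```bash
python3 -c "
from h import *
go([457.3,-212.5,66],108)"
```

```text
t 14.0 tcp [ 453.7 -212.5   96.2] rpy [-179.6   -0.5  108.2] q [-0.58  0.38  1.85  0.    0.92 -0.89] F [0.3 0.2 0.2] Tz [ 0.02 -0.06  0.07] gap 0.3 gf 0.0
shift [-0.007  0.018  0.151]
turn [-0.007 -0.008  0.004]
```

Call:
arm_command(
  commands=[
    [0,0,0.06,0,0,0],
    [0,0,0.04,0,0,0],
    [0,0,0.02,0,0,0],
    [0,0,0,0,0,0],
    [0,0,0,0,0,0],
  ],
)

```text
t: 14.5
tcp_pos: [458.5, -215.5, 77.8]
orientation: [3.141, 0.001, 1.889]
wrist_force: [0.7, -0.4, -0.7]
finger_gap: 0.001
grasp_force: 0.0
```

Call:
arm_command(
  commands=[
    [0,0,0.01,0,0,0],
    [0,0,0.01,0,0,0],
    [0,0,0.01,0,0,0],
    [0,0,0,0,0,0],
  ],
)

```text
t: 14.9
tcp_pos: [457.7, -215.0, 70.8]
orientation: [-3.141, -0.0, 1.889]
wrist_force: [0.3, 1.1, 0.1]
finger_gap: 0.004
grasp_force: 0.0
```

Call:
arm_command(
  commands=[
    [0,0,0.01,0,0,0],
    [0,0,0.01,0,0,0],
    [0,0,0,0,0,0],
  ],
)

```text
t: 15.2
tcp_pos: [458.0, -215.2, 66.9]
orientation: [-3.142, -0.0, 1.889]
wrist_force: [0.2, 0.5, 2.2]
finger_gap: 0.003
grasp_force: 0.8
```

Call:
arm_command(
  commands=[
    [0,0,0.01,0,0,0],
    [0,0,0.01,0,0,0],
    [0,0,0,0,0,0],
  ],
)

```text
t: 15.5
tcp_pos: [458.1, -215.2, 63.0]
orientation: [3.141, 0.0, 1.889]
wrist_force: [0.0, 0.4, 4.0]
finger_gap: 0.006
grasp_force: 1.9
```

Call:
arm_command(
  commands=[
    [0,0,0.01,0,0,0],
    [0,0,0,0,0,0],
    [0,0,0,0,0,0],
  ],
)

```text
t: 15.8
tcp_pos: [458.1, -215.2, 61.3]
orientation: [3.141, 0.0, 1.889]
wrist_force: [-1.0, 0.9, 7.8]
finger_gap: 0.009
grasp_force: 3.4
```

Call:
arm_command(
  commands=[
    [0,0,-0.05,0,0,0],
    [0,0,-0.2,0,0,0],
    [0,0,-0.2,0,0,0],
    [0,0,-0.2,0,0,0],
    [0,0,-0.2,0,0,0],
    [0,0,0,0,0,0.14],
    [0,0,0,0,0,0.14],
    [0,0,0,0,0,0.14],
    [0,0,0,0,0,0.14],
    [0,0,0,0,0,0.14],
    [0,0,0,0,0,0.14],
    [0,0,0,0,0,0.14],
    [0,0,0,0,0,0.14],
    [0,0,0,0,0,0.14],
    [0,0,0,0,0,0.14],
    [0,0,0,0,0,0.14],
    [0,0,0,0,0,0.14],
    [0,0,0,0,0,0.124],
    [0,0,0,0,0,0],
  ],
  grip=-0.5,
)

```text
t: 17.7
tcp_pos: [457.7, -215.0, 231.2]
orientation: [-3.141, 0.0, -0.001]
wrist_force: [-0.5, -0.6, -0.4]
finger_gap: 0.75
grasp_force: 0.0
```

```bash
python3 -c "
from h import *
go([657,-12,200],0); pointer()
c=cam('top'); print(plane(c,(333,165),10),plane(c,(327,196),60))
for n,roi in (('scene',(255,200,420,360)),('top',(300,175,420,340))):
    c=cam(n); cv2.imwrite(f'pics/a_{n}.png',c['bgr'])"
```

```text
t 17.7 tcp [ 457.7 -215.   231.2] rpy [-1.8e+02  0.0e+00 -1.0e-01] q [-0.58  0.21  1.7   0.    1.23  1.  ] F [-0.5 -0.6 -0.4] Tz [0.01 0.03 0.  ] gap 66.0 gf 0.0
shift [ 0.996 -1.016  0.156]
turn [-0.     0.    -0.001]
scene [132.4 292.7] 14 z 201 r 22.9 ang 170.3
scene [132.4 292.7] 14 z 164 r 52.7 ang 172.2
[733.71770913 -31.67935063  10.        ] [655.1618169  -11.79974025  60.        ]
```

View pics/a_scene.png

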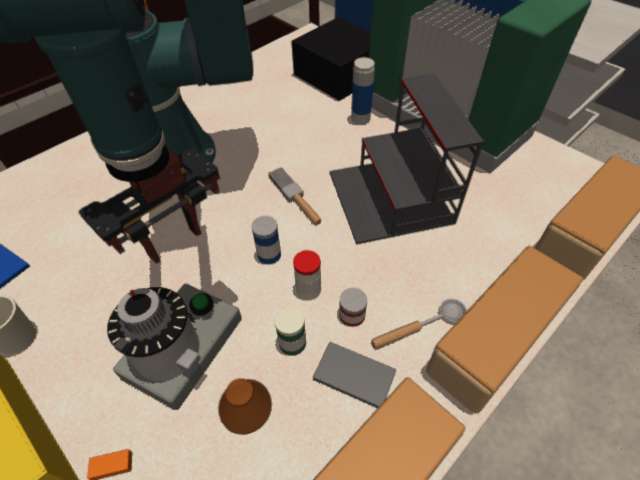

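The tins and hopper haven't moved, and the short red tin is still at (352,306). I'm going to fetch it.

Call:
arm_command(
  commands=[
    [0.142,-0.145,0,0,0,0],
    [0.142,-0.145,0,0,0,0],
    [0.142,-0.145,0,0,0,0],
    [0.142,-0.145,0,0,0,0],
    [0.142,-0.145,0,0,0,0],
    [0.142,-0.145,0,0,0,0],
    [0.142,-0.145,0,0,0,0],
    [0,0,0.2,0,0,0],
    [0,0,0.2,0,0,0],
    [0,0,0.2,0,0,0],
    [0,0,0.05,0,0,0],
    [0,0,0,0,0,0],
    [0,0,0,0,0,0],
  ],
)

```text
t: 19.25
tcp_pos: [658.0, -12.4, 102.7]
orientation: [3.141, -0.002, 0.0]
wrist_force: [1.5, 0.3, 0.0]
finger_gap: 0.751
grasp_force: 0.0
```

```bash
python3 -c "
from h import *
go([657,-12,21],0)
c=cam('scene'); cv2.imwrite('pics/b.png',cv2.resize(c['bgr'][200:380,230:440],None,fx=2.5,fy=2.5))"
```

```text
t 19.2 tcp [658.  -12.4 102.7] rpy [ 1.8e+02 -1.0e-01  0.0e+00] q [-0.12  0.56  1.5   0.    1.08  1.45] F [1.5 0.3 0. ] Tz [ 0.01  0.06 -0.02] gap 66.1 gf 0.0
shift [-0.006 -0.002  0.408]
turn [ 0.    -0.002  0.   ]
```

View pics/b.png

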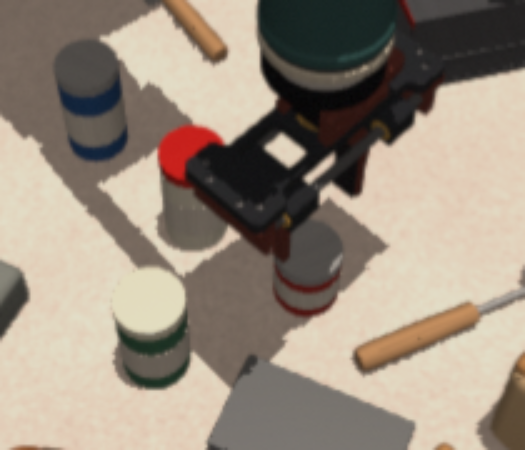

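The open fingers straddle the short tin, at (308,265) in the crop. Descending and gripping.

Call:
arm_command(
  commands=[
    [0,0,0.15,0,0,0],
    [0,0,0.15,0,0,0],
    [0,0,0.105,0,0,0],
    [0,0,0,0,0,0],
    [0,0,0,0,0,0],
  ],
)

```text
t: 19.8
tcp_pos: [658.1, -12.4, 21.9]
orientation: [3.141, -0.002, 0.0]
wrist_force: [0.4, 0.3, -0.2]
finger_gap: 0.747
grasp_force: 0.0
```

Call:
arm_command(
  commands=[
    [0,0,0,0,0,0],
    [0,0,0,0,0,0],
    [0,0,0,0,0,0],
    [0,0,-0.1,0,0,0],
    [0,0,-0.2,0,0,0],
    [0,0,-0.2,0,0,0],
    [0,0,-0.2,0,0,0],
    [0,0,0,0,0,0],
  ],
  grip=1,
  newtons=20,
)

```text
t: 20.6
tcp_pos: [661.0, -12.6, 167.0]
orientation: [3.14, -0.012, 0.0]
wrist_force: [1.2, -0.4, -0.5]
finger_gap: 0.587
grasp_force: 20.0
```

```bash
python3 -c "
from h import *
L=np.array([483.8,252.4,0]);u=np.array([.5128,.8585,0]);v=np.array([-.8585,.5128,0])
go(L-48*u-45*v+[0,0,180],59.15)"
```

```text
t 20.6 tcp [661.  -12.6 167. ] rpy [179.9  -0.7   0. ] q [-0.12  0.49  1.44  0.    1.2   1.45] F [ 1.2 -0.4 -0.5] Tz [ 0.07 -0.05 -0.05] gap 51.7 gf 20.0
shift [-0.815 -1.004 -0.076]
turn [ 0.007 -0.009 -0.986]
```

Call:
arm_command(
  commands=[
    [0,0,0,0,0,-0.14],
    [0,0,0,0,0,-0.14],
    [0,0,0,0,0,-0.14],
    [0,0,0,0,0,-0.14],
    [0,0,0,0,0,-0.14],
    [0,0,0,0,0,-0.14],
    [0,0,0,0,0,-0.146],
    [0.058,-0.18,0,0,0,0],
    [0.058,-0.18,0,0,0,0],
    [0.058,-0.18,0,0,0,0],
    [0.058,-0.18,0,0,0,0],
    [0.058,-0.18,0,0,0,0],
    [0.058,-0.18,0,0,0,0],
    [0.058,-0.18,0,0,0,0],
    [0.058,-0.18,0,0,0,0],
    [0,0,0,0,0,0],
    [0,0,0,0,0,0],
  ],
)

```text
t: 22.3
tcp_pos: [456.9, 216.0, 159.8]
orientation: [-3.142, 0.001, 1.032]
wrist_force: [-0.1, -0.1, -1.1]
finger_gap: 0.589
grasp_force: 20.0
```

```bash
cat >> h.py <<'E'
L=np.array([483.8,252.4,0]);H=np.array([524.7,321,0]);u=np.array([.5128,.8585,0]);v=np.array([-.8585,.5128,0])
def P(o,a,b,z): return o+a*u+b*v+[0,0,z]
E
python3 -c "
from h import *
go(P(L,-45,0,31),59.15)"
```

```text
t 22.3 tcp [456.9 216.  159.8] rpy [-180.     0.    59.1] q [ 0.31  0.3   1.79 -0.    1.06  0.84] F [-0.1 -0.1 -1.1] Tz [-0.05 -0.11 -0.04] gap 51.9 gf 20.0
shift [0.    0.022 0.644]
turn [-0.     0.001 -0.   ]
```

Call:
arm_command(
  commands=[
    [0,0.022,0.15,0,0,0],
    [0,0,0.2,0,0,0],
    [0,0,0.15,0,0,0],
    [0,0,0.08,0,0,0],
    [0,0,0.04,0,0,0],
    [0,0,0.02,0,0,0],
    [0,0,0,0,0,0],
    [0,0,0,0,0,0],
  ],
)

```text
t: 23.1
tcp_pos: [462.4, 213.5, 32.9]
orientation: [3.14, -0.001, 1.029]
wrist_force: [-0.4, -0.2, -0.6]
finger_gap: 0.589
grasp_force: 20.0
```

```bash
python3 -c "
from h import *
go(P(L,-45,0,30),59.15)"
```

```text
t 23.1 tcp [462.4 213.5  32.9] rpy [ 1.799e+02 -1.000e-01  5.900e+01] q [0.3  0.49 1.89 0.   0.76 0.84] F [-0.4 -0.2 -0.6] Tz [ 0.01 -0.06  0.03] gap 51.9 gf 20.0
shift [-0.003 -0.008  0.014]
turn [ 0.001 -0.001 -0.003]
```

Call:
arm_command(
  commands=[
    [0,0,0.01,0,0,0],
    [0,0,0.006,0,0,0],
    [0,0,0,0,0,0],
  ],
)

```text
t: 23.4
tcp_pos: [462.1, 213.7, 30.0]
orientation: [3.14, -0.001, 1.03]
wrist_force: [-1.4, -1.2, 7.0]
finger_gap: 0.59
grasp_force: 20.0
```

Call:
arm_command(
  commands=[
    [0,0,0,0,0,0],
    [0,0,0,0,0,0],
    [0,0,0,0,0,0],
    [0,0,-0.1,0,0,0],
    [0,0,-0.2,0,0,0],
    [0,0,-0.1,0,0,0],
    [-0.12,0,0,0,0,0],
    [-0.12,0,0,0,0,0],
    [0,0,0,0,0,0],
  ],
  grip=-0.5,
)

```text
t: 24.3
tcp_pos: [434.2, 170.7, 108.7]
orientation: [-3.14, 0.002, 1.029]
wrist_force: [-0.3, -0.1, 0.1]
finger_gap: 0.748
grasp_force: 0.0
```

Call:
arm_command(
  commands=[
    [0,0,0,0,0,0],
    [0,0,0.15,0,0,0],
    [0,0,0.15,0,0,0],
    [0,0,0.09,0,0,0],
    [0,0,0,0,0,0],
    [0,0,0,0,0,0],
  ],
  grip=1,
)

```text
t: 24.9
tcp_pos: [437.2, 172.9, 30.8]
orientation: [-3.141, 0.0, 1.03]
wrist_force: [0.4, 0.7, -0.0]
finger_gap: 0.244
grasp_force: 0.0
```

```bash
python3 -c "
from h import *
go(P(L,-2,0,30),59.15)
c=cam('scene'); cv2.imwrite('pics/c.png',cv2.resize(c['bgr'][60:300,240:540],None,fx=2.5,fy=2.5))"
```

```text
t 24.9 tcp [437.2 172.9  30.8] rpy [-180.    0.   59.] q [0.23 0.46 1.98 0.   0.71 0.77] F [ 0.4  0.7 -0. ] Tz [-0.   -0.05 -0.03] gap 21.5 gf 0.0
shift [ 0.451 -0.005  0.004]
turn [-0.     0.    -0.002]
```

View pics/c.png

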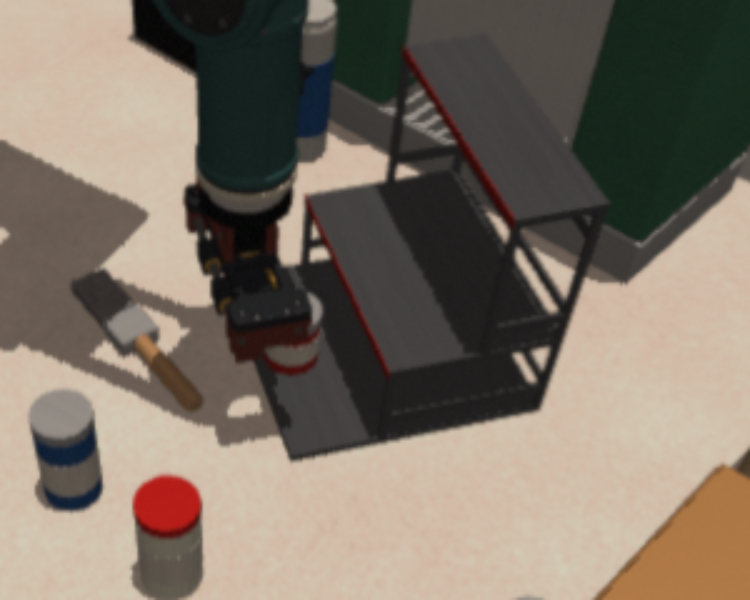

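The short tin stands upright on the low landing at (295,340), with the fingers behind it. Pushing it in.

Call:
arm_command(
  commands=[
    [0.05,0,0,0,0,0],
    [0.05,0,0,0,0,0],
    [0.05,0,0,0,0,0],
    [0.05,0,0,0,0,0],
    [0.05,0,0,0,0,0],
    [0.05,0,0,0,0,0],
    [0.05,0,0,0,0,0],
    [0.05,0,0,0,0,0],
    [0.05,0,0,0,0,0],
    [0,0,0,0,0,0],
  ],
)

```text
t: 25.95
tcp_pos: [478.1, 242.1, 30.8]
orientation: [-3.139, 0.017, 1.034]
wrist_force: [-7.6, -35.6, 22.3]
finger_gap: 0.005
grasp_force: 17.7
```

```bash
python3 -c "
from h import *
go(P(L,5,0,30),59.15)"
```

```text
t 25.9 tcp [478.1 242.1  30.8] rpy [-179.9    1.    59.2] q [ 0.35  0.52  1.82 -0.01  0.81  0.89] F [ -7.6 -35.6  22.3] Tz [-4.26  0.75 -0.11] gap 0.4 gf 17.7
shift [ 0.084 -0.002  0.002]
turn [-0.002  0.016  0.002]
```

Call:
arm_command(
  commands=[
    [0.025,0,0,0,0,0],
    [0,0,0,0,0,0],
    [-0.1,0,0,0,0,0],
    [-0.2,0,0,0,0,0],
    [-0.2,0,0,0,0,0],
    [0,0,-0.2,0,0,0],
    [0,0,-0.2,0,0,0],
    [0,0,-0.2,0,0,0],
    [0,0,-0.2,0,0,0],
    [0,0,0,0,0,0],
  ],
)

```text
t: 26.95
tcp_pos: [438.4, 169.4, 196.1]
orientation: [3.134, -0.008, 1.03]
wrist_force: [0.7, 0.5, -0.6]
finger_gap: 0.006
grasp_force: 0.0
```

```bash
python3 -c "
from h import *
go([429.5,-29.3,190],0)
c=cam('scene'); cv2.imwrite('pics/d.png',cv2.resize(c['bgr'][60:300,240:540],None,fx=2.5,fy=2.5))"
```

```text
t 26.9 tcp [438.4 169.4 196.1] rpy [179.6  -0.4  59. ] q [0.22 0.19 1.82 0.   1.11 0.76] F [ 0.7  0.5 -0.6] Tz [-0.   -0.06 -0.06] gap 0.5 gf 0.0
shift [-0.875  0.473  0.027]
turn [ 0.003 -0.011  0.983]
```

View pics/d.png

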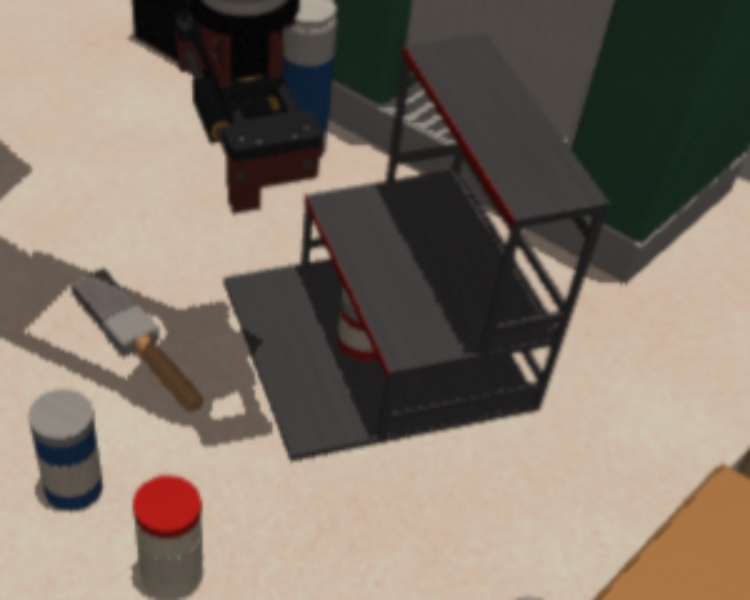

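The short tin is under the low board at (360,320), but the vertical finger stopped on the board's edge. I'll tilt the tool 30° so the tip leads, and push it further in gently.

Call:
arm_command(
  commands=[
    [0,0,0,0,0.1,0],
    [0,0,0,0,0.1,0],
    [0,0,0,0,0.1,0],
    [0,0,0,0,0.1,0],
    [0,0,0,0,0.1,0],
    [0,0,0,0,0,0],
    [0,0,0,0,0,0],
  ],
)

```text
t: 27.7
tcp_pos: [433.3, 167.3, 189.5]
orientation: [-3.137, -0.517, 1.024]
wrist_force: [-0.3, -0.2, 0.6]
finger_gap: 0.005
grasp_force: 0.0
```

```bash
python3 -c "
from h import *
go(P(L,-60,0,33),59.15,-30)
go(P(L,-25,0,33),59.15,30)"
```

```text
t 27.7 tcp [433.3 167.3 189.5] rpy [-179.7  -29.6   58.7] q [-0.19  0.09  2.14  0.67  0.84 -0.08] F [-0.3 -0.2  0.6] Tz [-0.2   0.04  0.01] gap 0.4 gf 0.0
shift [-0.218  0.001  0.777]
turn [-0.001  0.006 -0.007]
t 27.7 tcp [433.3 167.3 189.5] rpy [-179.7  -29.6   58.7] q [-0.19  0.09  2.14  0.67  0.84 -0.08] F [-0.3 -0.2  0.6] Tz [-0.2   0.04  0.01] gap 0.4 gf 0.0
shift [-0.066 -0.     0.863]
turn [-0.004 -0.994 -0.006]
```

Call:
arm_command(
  commands=[
    [-0.044,0,0.155,0,0,0],
    [-0.044,0,0.155,0,0,0],
    [-0.044,0,0.155,0,0,0],
    [-0.044,0,0.155,0,0,0],
    [-0.044,0,0.155,0,0,0],
    [0,0,0,0,0,0],
    [0,0,0,0,0,0],
  ],
)

```text
t: 28.4
tcp_pos: [453.4, 202.9, 34.1]
orientation: [-3.138, -0.52, 1.03]
wrist_force: [-0.2, 0.3, 0.7]
finger_gap: 0.008
grasp_force: 0.0
```

```bash
python3 -c "
from h import *
go(P(L,-15,0,33),59.15,-30)"
```

```text
t 28.4 tcp [453.4 202.9  34.1] rpy [-179.8  -29.8   59. ] q [-0.08  0.48  2.25  1.26  0.49 -0.7 ] F [-0.2  0.3  0.7] Tz [-0.16  0.07  0.02] gap 0.7 gf 0.0
shift [0.184 0.003 0.112]
turn [-0.003  0.004 -0.002]
```

Call:
arm_command(
  commands=[
    [0.043,0,0.025,0,0,0],
    [0.043,0,0.025,0,0,0],
    [0.043,0,0.025,0,0,0],
    [0.043,0,0.025,0,0,0],
    [0.022,0,0.012,0,0,0],
    [0.022,0,0.012,0,0,0],
    [0.022,0,0.012,0,0,0],
    [0,0,0,0,0,0],
  ],
)

```text
t: 29.2
tcp_pos: [482.5, 248.9, 34.8]
orientation: [-3.141, -0.521, 1.03]
wrist_force: [0.3, 0.8, -0.8]
finger_gap: 0.008
grasp_force: 0.0
```

```bash
python3 -c "
from h import *
go(P(L,5,0,33),59.15,-30)"
```

```text
t 29.2 tcp [482.5 248.9  34.8] rpy [-180.   -29.8   59. ] q [ 0.04  0.5   2.17  1.23  0.46 -0.54] F [ 0.3  0.8 -0.8] Tz [-0.22  0.06 -0.04] gap 0.7 gf 0.0
shift [ 0.033 -0.004  0.029]
turn [ 0.001  0.003 -0.002]
```

Call:
arm_command(
  commands=[
    [0.022,0,0.012,0,0,0],
    [0.022,0,0.012,0,0,0],
    [0,0,0,0,0,0],
  ],
)

```text
t: 29.5
tcp_pos: [487.8, 257.5, 34.8]
orientation: [-3.141, -0.521, 1.03]
wrist_force: [-0.9, 0.0, 0.4]
finger_gap: 0.001
grasp_force: 0.0
```

```bash
python3 -c "
from h import *
go(P(L,-100,0,33),59.15,-30)"
```

```text
t 29.5 tcp [487.8 257.5  34.8] rpy [-180.   -29.8   59. ] q [ 0.07  0.5   2.16  1.22  0.45 -0.51] F [-0.9  0.   0.4] Tz [-0.16  0.05  0.04] gap 0.1 gf 0.0
shift [-0.466 -0.003 -0.257]
turn [ 0.001  0.003 -0.002]
```

Call:
arm_command(
  commands=[
    [-0.144,0,-0.083,0,0,0],
    [-0.144,0,-0.083,0,0,0],
    [-0.144,0,-0.083,0,0,0],
    [0.1,0,-0.173,0,0,0],
    [0.1,0,-0.173,0,0,0],
    [0.1,0,-0.173,0,0,0],
    [0.1,0,-0.173,0,0,0],
    [0,0,0,0,-0.1,0],
    [0,0,0,0,-0.1,0],
    [0,0,0,0,-0.1,0],
    [0,0,0,0,-0.1,0],
    [0,0,0,0,-0.095,0],
    [0,0,0,0,0,0],
    [0,0,0,0,0,0],
  ],
  grip=-0.5,
)

```text
t: 30.9
tcp_pos: [436.1, 173.1, 189.1]
orientation: [-3.139, -0.009, 1.033]
wrist_force: [-1.2, 0.2, -0.9]
finger_gap: 0.75
grasp_force: 0.0
```

```bash
python3 -c "
from h import *
go([429.5,-29.3,190],59.15)
c=cam('top');s=cam('scene')
t=cv2.resize(c['bgr'][170:380,60:270],None,fx=2,fy=2)
b=cv2.resize(s['bgr'][120:280,340:500],(420,420),interpolation=cv2.INTER_CUBIC)
cv2.imwrite('pics/e.png',np.hstack([t[:420],b])[:,:800])
lids=cv2.resize(c['bgr'][170:340,300:420],None,fx=3,fy=3); cv2.imwrite('pics/lids.png',lids)
for a,b in ((-80,0),(0,0),(0,118),(0,-118)): print(a,b,proj(s,P(L,a,b,8)).round(1),proj(s,P(L,a,b,94)).round(1))
print(proj(s,P(L,0,100,94)-[0,0,0]))
"
```

```text
t 30.9 tcp [436.1 173.1 189.1] rpy [-179.9   -0.5   59.2] q [0.22 0.21 1.83 0.01 1.1  0.76] F [-1.2  0.2 -0.9] Tz [-0.05  0.04  0.05] gap 66.0 gf 0.0
shift [-0.886  0.49  -0.013]
turn [-0.002 -0.008  0.001]
-80 0 [[341.9 203.4]] [[342.7 176.5]]
0 0 [[374.5 197.2]] [[377.5 170.1]]
0 118 [[359.9 164.4]] [[361.9 137. ]]
0 -118 [[391.1 234.5]] [[395.5 208.1]]
[[364.10140084 141.80088217]]
```

View pics/e.png

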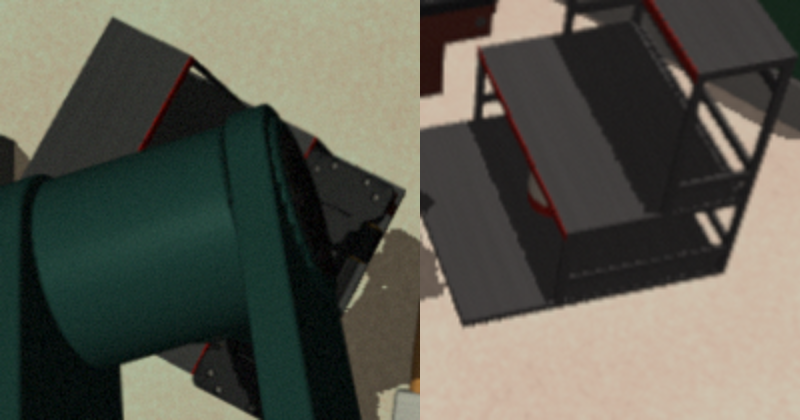

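The red short tin is upright and well under the low board, seen at (540,195) in the right panel. Next is the blue tall tin.

Call:
arm_command(
  commands=[
    [-0.111,0.061,0,0,0,0],
    [-0.111,0.061,0,0,0,0],
    [-0.111,0.061,0,0,0,0],
    [-0.111,0.061,0,0,0,0],
    [-0.111,0.061,0,0,0,0],
    [-0.111,0.061,0,0,0,0],
    [-0.111,0.061,0,0,0,0],
    [-0.111,0.061,0,0,0,0],
    [0,0,0,0,0,0],
    [0,0,0.15,0,0,0],
    [0,0,0,0,0,0],
    [0,0,0,0,0,0],
  ],
)

```text
t: 32.2
tcp_pos: [427.9, -29.2, 158.0]
orientation: [-3.138, -0.008, 1.03]
wrist_force: [0.2, -0.0, 0.4]
finger_gap: 0.751
grasp_force: 0.0
```

```bash
python3 -c "
from h import *
go([429.5,-29.3,66],59.15)
s=cam('scene')
print(proj(s,[[429.5,-29.3,100],[554,-31,100],[616.5,-133.5,90]]).round(1))
cv2.imwrite('pics/f.png',cv2.resize(s['bgr'][180:380,220:420],None,fx=2.5,fy=2.5))"
```

```text
t 32.2 tcp [427.9 -29.2 158. ] rpy [-179.8   -0.4   59. ] q [-0.24  0.19  1.94  0.01  1.01  0.3 ] F [ 0.2 -0.   0.4] Tz [-0.02 -0.08 -0.01] gap 66.1 gf 0.0
shift [-0.     0.009  0.46 ]
turn [-0.003 -0.007 -0.002]
[[264.3 224.1]
 [306.8 260. ]
 [289.  318.1]]
```

View pics/f.png

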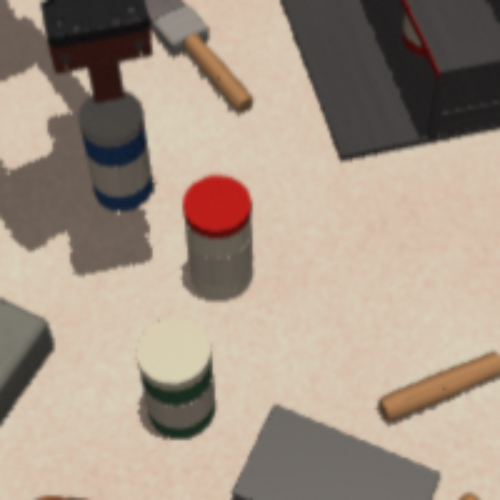

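The blue tin at (115,150) is under the open fingers, and the other tins haven't moved.

Call:
arm_command(
  commands=[
    [0,0.009,0.1,-0.003,-0.007,0],
    [0,0,0.15,0,0,0],
    [0,0,0.15,0,0,0],
    [0,0,0.06,0,0,0],
    [0,0,0,0,0,0],
    [0,0,0,0,0,0],
  ],
)

```text
t: 32.85
tcp_pos: [431.6, -30.4, 67.0]
orientation: [3.139, -0.001, 1.031]
wrist_force: [0.2, 0.1, 0.3]
finger_gap: 0.751
grasp_force: 0.0
```

Call:
arm_command(
  commands=[
    [0,0,0,0,0,0],
    [0,0,0,0,0,0],
    [0,0,0,0,0,0],
    [0,0,-0.1,0,0,0],
    [0,0,-0.2,0,0,0],
    [0,0,-0.2,0,0,0],
    [0,0,-0.2,0,0,0],
    [0,0,-0.1,0,0,0],
    [0,0,0,0,0,0],
  ],
  grip=1,
  newtons=20,
)

```text
t: 33.75
tcp_pos: [432.8, -31.0, 229.2]
orientation: [3.133, -0.003, 1.031]
wrist_force: [1.3, -0.4, -1.6]
finger_gap: 0.594
grasp_force: 19.9
```

```bash
python3 -c "
from h import *
go(P(H,-43,68,215),59.15)"
```

```text
t 33.8 tcp [432.8 -31.  229.2] rpy [ 1.795e+02 -1.000e-01  5.910e+01] q [-0.23  0.1   1.84 -0.    1.19  0.31] F [ 1.3 -0.4 -1.6] Tz [ 0.02 -0.04 -0.  ] gap 52.3 gf 19.9
shift [ 1.53  -0.851  0.068]
turn [ 0.008 -0.002 -0.001]
```

Call:
arm_command(
  commands=[
    [0.153,-0.085,0,0,0,0],
    [0.153,-0.085,0,0,0,0],
    [0.153,-0.085,0,0,0,0],
    [0.153,-0.085,0,0,0,0],
    [0.153,-0.085,0,0,0,0],
    [0.153,-0.085,0,0,0,0],
    [0.153,-0.085,0,0,0,0],
    [0.153,-0.085,0,0,0,0],
    [0.153,-0.085,0,0,0,0],
    [0.153,-0.085,0,0,0,0],
    [0,0,0,0,0,0],
    [0,0,0,0,0,0],
  ],
)

```text
t: 34.95
tcp_pos: [440.8, 319.2, 224.0]
orientation: [3.141, 0.003, 1.033]
wrist_force: [-0.7, -0.0, -2.8]
finger_gap: 0.594
grasp_force: 20.0
```

```bash
python3 -c "
from h import *
go(P(H,-43,68,163),59.15)"
```

```text
t 35.0 tcp [440.8 319.2 224. ] rpy [180.    0.2  59.2] q [ 0.5   0.28  1.63 -0.    1.24  1.04] F [-0.7 -0.  -2.8] Tz [-0.06 -0.08 -0.05] gap 52.2 gf 20.0
shift [0.009 0.015 0.305]
turn [0.    0.003 0.   ]
```

Call:
arm_command(
  commands=[
    [0,0.015,0.1,0,0,0],
    [0,0,0.1,0,0,0],
    [0,0,0.06,0,0,0],
    [0,0,0.03,0,0,0],
    [0,0,0.015,0,0,0],
    [0,0,0,0,0,0],
    [0,0,0,0,0,0],
  ],
)

```text
t: 35.65
tcp_pos: [445.2, 318.0, 165.7]
orientation: [3.139, -0.002, 1.031]
wrist_force: [0.3, -0.7, -2.6]
finger_gap: 0.589
grasp_force: 20.0
```

```bash
python3 -c "
from h import *
go(P(H,-43,68,161),59.15)"
```

```text
t 35.6 tcp [445.2 318.  165.7] rpy [ 1.799e+02 -1.000e-01  5.910e+01] q [ 0.49  0.34  1.7  -0.    1.1   1.04] F [ 0.3 -0.7 -2.6] Tz [-0.02 -0.08 -0.05] gap 51.8 gf 20.0
shift [ 0.002 -0.007  0.023]
turn [ 0.002 -0.001 -0.001]
```

Call:
arm_command(
  commands=[
    [0,0,0.01,0,0,0],
    [0,0,0.01,0,0,0],
    [0,0,0.004,0,0,0],
    [0,0,0,0,0,0],
  ],
)

```text
t: 36.05
tcp_pos: [445.2, 318.1, 161.4]
orientation: [3.139, -0.002, 1.031]
wrist_force: [-1.9, -1.8, 5.0]
finger_gap: 0.59
grasp_force: 20.0
```

Call:
arm_command(
  commands=[
    [0,0,0,0,0,0],
    [0,0,0,0,0,0],
    [0,0,0,0,0,0],
    [0,0,-0.1,0,0,0],
    [0,0,-0.15,0,0,0],
    [0,0,-0.05,0,0,0],
    [-0.15,0,0,0,0,0],
    [-0.15,0,0,0,0,0],
  ],
  grip=-0.5,
)

```text
t: 36.85
tcp_pos: [413.9, 266.3, 220.1]
orientation: [3.139, -0.001, 1.032]
wrist_force: [0.3, -0.9, -0.5]
finger_gap: 0.751
grasp_force: 0.0
```

Call:
arm_command(
  commands=[
    [0,0,0,0,0.1,0],
    [0,0,0,0,0.1,0],
    [0,0,0,0,0.1,0],
    [0,0,0,0,0.1,0],
    [0,0,0,0,0.1,0],
    [0,0,0,0,0,0],
    [0,0,0,0,0,0],
  ],
  grip=1,
)

```text
t: 37.55
tcp_pos: [413.7, 265.5, 219.7]
orientation: [3.141, -0.52, 1.028]
wrist_force: [-0.1, -0.6, -0.7]
finger_gap: 0.151
grasp_force: 0.0
```

```bash
python3 -c "
from h import *
go(P(H,-98,67,126),59.15,-30)"
```

```text
t 37.5 tcp [413.7 265.5 219.7] rpy [180.  -29.8  58.9] q [0.11 0.03 2.1  0.6  0.77 0.26] F [-0.1 -0.6 -0.7] Tz [-0.22  0.07  0.03] gap 13.3 gf 0.0
shift [-0.204 -0.001  0.423]
turn [ 0.002  0.003 -0.004]
```

Call:
arm_command(
  commands=[
    [-0.068,0,0.141,0,0,0],
    [-0.068,0,0.141,0,0,0],
    [-0.068,0,0.141,0,0,0],
    [0,0,0,0,0,0],
    [0,0,0,0,0,0],
  ],
)

```text
t: 38.05
tcp_pos: [417.8, 273.3, 126.6]
orientation: [3.142, -0.522, 1.032]
wrist_force: [0.6, 0.5, 0.3]
finger_gap: 0.004
grasp_force: 0.0
```

```bash
python3 -c "
from h import *
go(P(H,-3,67,126),59.15,-30)"
```

```text
t 38.0 tcp [417.8 273.3 126.6] rpy [180.  -29.9  59.2] q [ 0.13  0.23  2.21  0.88  0.53 -0.08] F [0.6 0.5 0.3] Tz [-0.22  0.08 -0.01] gap 0.3 gf 0.0
shift [0.401 0.002 0.234]
turn [-0.     0.002  0.   ]
```

Call:
arm_command(
  commands=[
    [0.0334,0,0.0195,0,0,0],
    [0.0334,0,0.0195,0,0,0],
    [0.0334,0,0.0195,0,0,0],
    [0.0334,0,0.0195,0,0,0],
    [0.0334,0,0.0195,0,0,0],
    [0.0334,0,0.0195,0,0,0],
    [0.0334,0,0.0195,0,0,0],
    [0.0334,0,0.0195,0,0,0],
    [0.0334,0,0.0195,0,0,0],
  ],
)

```text
t: 38.95
tcp_pos: [453.4, 332.5, 126.0]
orientation: [3.14, -0.523, 1.032]
wrist_force: [-1.6, -2.7, 2.8]
finger_gap: 0.005
grasp_force: 1.5
```

Call:
arm_command(
  commands=[
    [0.0334,0,0.0195,0,0,0],
    [0.0334,0,0.0195,0,0,0],
    [0.0334,0,0.0195,0,0,0],
    [0,0,0,0,0,0],
  ],
)

```text
t: 39.35
tcp_pos: [465.9, 352.8, 126.1]
orientation: [3.139, -0.523, 1.033]
wrist_force: [0.7, 0.0, -0.7]
finger_gap: 0.004
grasp_force: 0.0
```

```bash
python3 -c "
from h import *
go(P(H,-3,67,126),59.15,-30)
s=cam('scene'); t=cam('top')
cv2.imwrite('pics/g.png',np.hstack([cv2.resize(s['bgr'][50:250,320:500],None,fx=2.2,fy=2.2),cv2.resize(t['bgr'][170:370,60:240],None,fx=2.2,fy=2.2)]))"
```

```text
t 39.4 tcp [465.9 352.8 126.1] rpy [179.9 -30.   59.2] q [0.31 0.32 2.06 0.79 0.48 0.19] F [ 0.7  0.  -0.7] Tz [-0.21  0.11 -0.04] gap 0.4 gf 0.0
shift [-0.001 -0.001 -0.   ]
turn [0.002 0.    0.   ]
```

View pics/g.png

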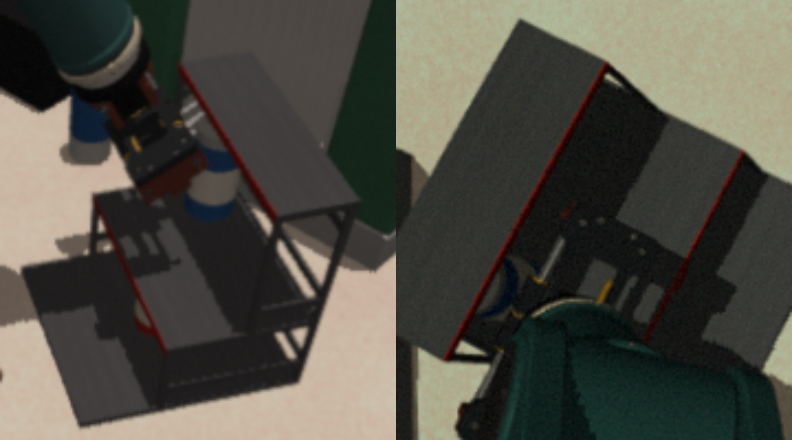

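The blue tin is upright on the high tier under the top board, at (215,180) in the left panel. A little further for margin, then I'll back away. My picture views are used up, so from here I measure by code.

Call:
arm_command(
  commands=[
    [0.0175,0,0.01,0,0,0],
    [0.0175,0,0.01,0,0,0],
    [0,0,0,0,0,0],
  ],
)

```text
t: 39.75
tcp_pos: [469.6, 359.1, 126.0]
orientation: [3.139, -0.523, 1.032]
wrist_force: [0.0, -0.3, -1.0]
finger_gap: 0.002
grasp_force: 0.3
```

Call:
arm_command(
  commands=[
    [-0.144,0,-0.083,0,0,0],
    [-0.144,0,-0.083,0,0,0],
    [-0.144,0,-0.083,0,0,0],
    [-0.144,0,-0.083,0,0,0],
    [0.1,0,-0.173,0,0,0],
    [0.1,0,-0.173,0,0,0],
    [0.05,0,-0.087,0,0,0],
    [0,0,0,0,-0.1,0],
    [0,0,0,0,-0.1,0],
    [0,0,0,0,-0.1,0],
    [0,0,0,0,-0.1,0],
    [0,0,0,0,-0.1,0],
    [0,0,0,0,0,0],
    [0,0,0,0,0,0],
  ],
  grip=-0.5,
)

```text
t: 41.15
tcp_pos: [400.6, 245.5, 225.6]
orientation: [3.141, -0.001, 1.033]
wrist_force: [0.3, -0.6, -0.7]
finger_gap: 0.748
grasp_force: 0.0
```

```bash
python3 -c "
from h import *
go([554,-31,215],59.15)
s=cam('scene')
for n,lo,hi,roi,z in (('tall2',(0,150,60),(8,255,255),(270,230,345,300),100),('mid1',(20,30,150),(45,150,255),(265,290,320,345),90),('blue',(100,120,30),(125,255,255),(370,70,460,170),126)):
    try:
        e=blob(s,lo,hi,roi); print(n,e[0].round(1),np.round(e[1],1),e[2],plane(s,e[0],z).round(1))
    except Exception as x: print(n,x)
print(proj(s,[[554,-31,100],[616.5,-133.5,90],P(H,38,67,126),P(H,38,67,94),P(H,12,67,94)]).round(1))"
```

```text
t 41.1 tcp [400.6 245.5 225.6] rpy [180.   -0.   59.2] q [ 0.4   0.17  1.78 -0.    1.2   0.94] F [ 0.3 -0.6 -0.7] Tz [-0.04 -0.11 -0.  ] gap 65.8 gf 0.0
shift [-0.794  1.367  0.053]
turn [ 0.001 -0.001  0.   ]
tall2 [306.5 262.3] [24.1 26.5] 490.0 [557.6 -35.  100. ]
mid1 [288.3 319.7] [24.8 31.4] 580.0 [ 617.8 -136.4   90. ]
blue [417.2 143.8] [11.  20.5] 107.0 [512.  349.9 126. ]
[[306.8 260. ]
 [289.  318.1]
 [418.7 131. ]
 [416.6 142.1]
 [406.  144. ]]
```

Call:
arm_command(
  commands=[
    [-0.0794,0.1367,0,0,0,0],
    [-0.0794,0.1367,0,0,0,0],
    [-0.0794,0.1367,0,0,0,0],
    [-0.0794,0.1367,0,0,0,0],
    [-0.0794,0.1367,0,0,0,0],
    [-0.0794,0.1367,0,0,0,0],
    [-0.0794,0.1367,0,0,0,0],
    [-0.0794,0.1367,0,0,0,0],
    [-0.0794,0.1367,0,0,0,0],
    [-0.0794,0.1367,0,0,0,0],
    [0,0,0.2,0,0,0],
    [0,0,0.2,0,0,0],
    [0,0,0,0,0,0],
    [0,0,0,0,0,0],
  ],
)

```text
t: 42.6
tcp_pos: [552.5, -32.3, 146.8]
orientation: [3.142, 0.001, 1.03]
wrist_force: [1.0, -0.6, 0.9]
finger_gap: 0.749
grasp_force: 0.0
```

```bash
python3 -c "
from h import *
go([554.5,-31.5,66],59.15)"
```

```text
t 42.6 tcp [552.5 -32.3 146.8] rpy [180.   0.  59.] q [-0.18  0.37  1.7  -0.    1.07  0.36] F [ 1.  -0.6  0.9] Tz [-0.06 -0.04 -0.05] gap 65.9 gf 0.0
shift [0.009 0.006 0.404]
turn [ 0.     0.001 -0.002]
```

Call:
arm_command(
  commands=[
    [0.009,0.006,0.1,0,0,0],
    [0,0,0.15,0,0,0],
    [0,0,0.1,0,0,0],
    [0,0,0.05,0,0,0],
    [0,0,0,0,0,0],
    [0,0,0,0,0,0],
  ],
)

```text
t: 43.2
tcp_pos: [557.1, -31.3, 68.2]
orientation: [3.138, -0.0, 1.031]
wrist_force: [0.3, -0.4, 0.6]
finger_gap: 0.75
grasp_force: 0.0
```

Call:
arm_command(
  commands=[
    [0,0,0,0,0,0],
    [0,0,0,0,0,0],
    [0,0,0,0,0,0],
    [0,0,-0.1,0,0,0],
    [0,0,-0.2,0,0,0],
    [0,0,-0.2,0,0,0],
    [0,0,-0.2,0,0,0],
    [0,0,-0.1,0,0,0],
    [0,0,0,0,0,0],
  ],
  grip=1,
  newtons=20,
)

```text
t: 44.1
tcp_pos: [558.0, -31.3, 230.0]
orientation: [3.133, -0.002, 1.031]
wrist_force: [1.2, -0.4, 0.0]
finger_gap: 0.592
grasp_force: 19.8
```

```bash
python3 -c "
from h import *
go(P(H,-44,0,225),59.15)"
```

```text
t 44.1 tcp [558.  -31.3 230. ] rpy [ 1.795e+02 -1.000e-01  5.910e+01] q [-0.18  0.29  1.6  -0.    1.25  0.36] F [ 1.2 -0.4  0. ] Tz [-0.02 -0.    0.03] gap 52.1 gf 19.8
shift [ 1.205 -1.048  0.018]
turn [ 0.008 -0.002 -0.001]
```

Call:
arm_command(
  commands=[
    [0.1205,-0.1048,0,0,0,0],
    [0.1205,-0.1048,0,0,0,0],
    [0.1205,-0.1048,0,0,0,0],
    [0.1205,-0.1048,0,0,0,0],
    [0.1205,-0.1048,0,0,0,0],
    [0.1205,-0.1048,0,0,0,0],
    [0.1205,-0.1048,0,0,0,0],
    [0.1205,-0.1048,0,0,0,0],
    [0.1205,-0.1048,0,0,0,0],
    [0.1205,-0.1048,0,0,0,0],
    [0,0,0,0,0,0],
    [0,0,0,0,0,0],
  ],
)

```text
t: 45.3
tcp_pos: [498.6, 283.5, 224.2]
orientation: [3.141, 0.003, 1.033]
wrist_force: [-0.1, 0.0, -2.2]
finger_gap: 0.59
grasp_force: 19.9
```

```bash
python3 -c "
from h import *
go(P(H,-44,0,164),59.15)"
```

```text
t 45.3 tcp [498.6 283.5 224.2] rpy [180.    0.2  59.2] q [ 0.4   0.32  1.56 -0.    1.26  0.94] F [-0.1  0.  -2.2] Tz [-0.04 -0.09 -0.06] gap 51.9 gf 19.9
shift [0.009 0.016 0.301]
turn [0.    0.003 0.001]
```

Call:
arm_command(
  commands=[
    [0,0.01,0.1,0,0,0],
    [0,0,0.1,0,0,0],
    [0,0,0.06,0,0,0],
    [0,0,0.03,0,0,0],
    [0,0,0.015,0,0,0],
    [0,0,0,0,0,0],
    [0,0,0,0,0,0],
  ],
)

```text
t: 46.0
tcp_pos: [502.1, 282.5, 165.7]
orientation: [3.139, -0.0, 1.031]
wrist_force: [0.0, 0.8, -1.1]
finger_gap: 0.594
grasp_force: 19.9
```

Call:
arm_command(
  commands=[
    [0,0,0.01,0,0,0],
    [0,0,0.005,0,0,0],
    [0,0,0,0,0,0],
  ],
)

```text
t: 46.3
tcp_pos: [501.5, 282.5, 162.2]
orientation: [3.14, 0.001, 1.031]
wrist_force: [0.7, 0.1, -1.5]
finger_gap: 0.597
grasp_force: 19.9
```

Call:
arm_command(
  commands=[
    [0,0,0.007,0,0,0],
    [0,0,0,0,0,0],
  ],
)

```text
t: 46.5
tcp_pos: [501.6, 282.9, 161.4]
orientation: [3.14, -0.0, 1.031]
wrist_force: [-2.0, -0.1, 4.3]
finger_gap: 0.591
grasp_force: 19.9
```

Call:
arm_command(
  commands=[
    [0,0,0,0,0,0],
    [0,0,0,0,0,0],
    [0,0,0,0,0,0],
    [0,0,-0.1,0,0,0],
    [0,0,-0.15,0,0,0],
    [0,0,-0.05,0,0,0],
    [-0.15,0,0,0,0,0],
    [-0.15,0,0,0,0,0],
  ],
  grip=-0.5,
)

```text
t: 47.3
tcp_pos: [470.8, 230.9, 220.6]
orientation: [3.139, -0.0, 1.032]
wrist_force: [0.2, -0.7, -0.1]
finger_gap: 0.749
grasp_force: 0.0
```

Call:
arm_command(
  commands=[
    [0,0,0,0,0.1,0],
    [0,0,0,0,0.1,0],
    [0,0,0,0,0.1,0],
    [0,0,0,0,0.1,0],
    [0,0,0,0,0.1,0],
    [0,0,0,0,0,0],
    [0,0,0,0,0,0],
  ],
  grip=1,
)

```text
t: 48.0
tcp_pos: [470.5, 230.1, 220.2]
orientation: [3.141, -0.52, 1.028]
wrist_force: [0.5, 0.1, -0.8]
finger_gap: 0.154
grasp_force: 0.0
```

```bash
python3 -c "
from h import *
go(P(H,-98,0,126),59.15,-30)"
```

```text
t 48.0 tcp [470.5 230.1 220.2] rpy [180.  -29.8  58.9] q [-0.    0.1   2.02  0.61  0.83  0.16] F [ 0.5  0.1 -0.8] Tz [-0.23  0.06  0.  ] gap 13.5 gf 0.0
shift [-0.2   -0.001  0.428]
turn [ 0.002  0.003 -0.003]
```

Call:
arm_command(
  commands=[
    [-0.067,0,0.142,0,0,0],
    [-0.067,0,0.142,0,0,0],
    [-0.067,0,0.142,0,0,0],
    [0,0,0,0,0,0],
    [0,0,0,0,0,0],
  ],
)

```text
t: 48.5
tcp_pos: [475.1, 238.6, 126.9]
orientation: [3.141, -0.522, 1.033]
wrist_force: [-0.2, -0.1, 0.6]
finger_gap: 0.004
grasp_force: 0.0
```

Call:
arm_command(
  commands=[
    [0.0334,0,0.0195,0,0,0],
    [0.0334,0,0.0195,0,0,0],
    [0.0334,0,0.0195,0,0,0],
    [0.0334,0,0.0195,0,0,0],
    [0.0334,0,0.0195,0,0,0],
    [0.0334,0,0.0195,0,0,0],
    [0.0334,0,0.0195,0,0,0],
    [0.0334,0,0.0195,0,0,0],
    [0.0334,0,0.0195,0,0,0],
  ],
)

```text
t: 49.4
tcp_pos: [510.8, 297.9, 126.3]
orientation: [3.14, -0.523, 1.032]
wrist_force: [-1.1, -2.0, 2.0]
finger_gap: 0.002
grasp_force: 0.9
```

Call:
arm_command(
  commands=[
    [0.0334,0,0.0195,0,0,0],
    [0.0334,0,0.0195,0,0,0],
    [0.0334,0,0.0195,0,0,0],
    [0.0334,0,0.0195,0,0,0],
    [0,0,0,0,0,0],
  ],
)

```text
t: 49.9
tcp_pos: [527.1, 324.7, 126.4]
orientation: [3.139, -0.523, 1.033]
wrist_force: [0.2, -0.4, 0.5]
finger_gap: 0.007
grasp_force: 0.0
```

```bash
python3 -c "
from h import *
go(P(H,4,0,126),59.15,-30)
s=cam('scene')
m=cv2.inRange(cv2.cvtColor(s['bgr'],cv2.COLOR_BGR2HSV),(0,150,60),(8,255,255))[60:180,380:470]
print(proj(s,[P(H,36,0,194),P(H,36,0,94),P(H,10,0,94)]).round(1))
k,l,st,ce=cv2.connectedComponentsWithStats(m); print(st[1:][st[1:,4]>4],(ce[1:][st[1:,4]>4]+[380,60]).round(1))"
```

```text
t 49.9 tcp [527.1 324.7 126.4] rpy [179.9 -30.   59.2] q [0.21 0.36 1.97 0.75 0.56 0.15] F [ 0.2 -0.4  0.5] Tz [-0.22  0.11 -0.03] gap 0.6 gf 0.0
shift [-0.003 -0.001  0.   ]
turn [0.002 0.    0.   ]
[[434.8 124.2]
 [426.6 160.9]
 [415.7 163. ]]
[[21 19  6  9 11]
 [28 29  8 13 15]
 [37 43  6 10 12]
 [45 57  7 10 12]
 [44 62 11 15 73]
 [52 68  7 10 16]
 [61 82  4  5 10]] [[403.7  82.9]
 [411.3  94.8]
 [419.5 107.5]
 [428.1 121. ]
 [428.1 129.8]
 [435.2 132.4]
 [442.5 144. ]]
```

Call:
arm_command(
  commands=[
    [-0.144,0,-0.083,0,0,0],
    [-0.144,0,-0.083,0,0,0],
    [-0.144,0,-0.083,0,0,0],
    [-0.144,0,-0.083,0,0,0],
    [0.1,0,-0.173,0,0,0],
    [0.1,0,-0.173,0,0,0],
    [0.05,0,-0.087,0,0,0],
    [0,0,0,0,-0.1,0],
    [0,0,0,0,-0.1,0],
    [0,0,0,0,-0.1,0],
    [0,0,0,0,-0.1,0],
    [0,0,0,0,-0.1,0],
    [0,0,0,0,0,0],
    [0,0,0,0,0,0],
  ],
  grip=-0.5,
)

```text
t: 51.35
tcp_pos: [457.5, 210.5, 225.7]
orientation: [3.141, -0.0, 1.033]
wrist_force: [0.1, 0.6, 0.1]
finger_gap: 0.748
grasp_force: 0.0
```

```bash
python3 -c "
from h import *
go([616.8,-134,215],59.15)
s=cam('scene')
e=blob(s,(20,30,150),(45,150,255),(265,290,320,345)); print(e)
m=cv2.inRange(cv2.cvtColor(s['bgr'],cv2.COLOR_BGR2HSV),(0,150,60),(8,255,255))[60:180,380:470]
k,l,st,ce=cv2.connectedComponentsWithStats(m); print(st[1:][st[1:,4]>20],(ce[1:][st[1:,4]>20]+[380,60]).round(1))"
```

```text
t 51.4 tcp [457.5 210.5 225.7] rpy [180.   -0.   59.2] q [ 0.29  0.22  1.71 -0.    1.21  0.83] F [0.1 0.6 0.1] Tz [-0.01  0.02 -0.02] gap 65.8 gf 0.0
shift [-1.071  1.566  0.054]
turn [ 0. -0.  0.]
(array([288.04101372, 319.38187027]), (25.060956954956055, 32.63966369628906), 588.0)
[[44 63 11 14 70]] [[427.9 129.9]]
```

Call:
arm_command(
  commands=[
    [-0.0974,0.1424,0,0,0,0],
    [-0.0974,0.1424,0,0,0,0],
    [-0.0974,0.1424,0,0,0,0],
    [-0.0974,0.1424,0,0,0,0],
    [-0.0974,0.1424,0,0,0,0],
    [-0.0974,0.1424,0,0,0,0],
    [-0.0974,0.1424,0,0,0,0],
    [-0.0974,0.1424,0,0,0,0],
    [-0.0974,0.1424,0,0,0,0],
    [-0.0974,0.1424,0,0,0,0],
    [-0.0974,0.1424,0,0,0,0],
    [0,0,0.2,0,0,0],
    [0,0,0.2,0,0,0],
    [0,0,0,0,0,0],
    [0,0,0,0,0,0],
  ],
)

```text
t: 52.9
tcp_pos: [615.2, -135.4, 147.0]
orientation: [-3.141, 0.0, 1.03]
wrist_force: [0.3, 0.1, 0.2]
finger_gap: 0.749
grasp_force: 0.0
```

```bash
python3 -c "
from h import *
go([616.8,-134,58],59.15)"
```

```text
t 52.9 tcp [ 615.2 -135.4  147. ] rpy [-180.    0.   59.] q [-0.33  0.47  1.53 -0.    1.14  0.22] F [0.3 0.1 0.2] Tz [-0.02 -0.05  0.01] gap 65.9 gf 0.0
shift [0.01  0.003 0.445]
turn [-0.     0.    -0.002]
```

Call:
arm_command(
  commands=[
    [0.008,0,0.1,0,0,0],
    [0,0,0.15,0,0,0],
    [0,0,0.13,0,0,0],
    [0,0,0.06,0,0,0],
    [0,0,0,0,0,0],
    [0,0,0,0,0,0],
  ],
)

```text
t: 53.5
tcp_pos: [618.9, -134.1, 60.8]
orientation: [3.137, -0.0, 1.031]
wrist_force: [-0.1, 0.9, -0.3]
finger_gap: 0.749
grasp_force: 0.0
```

Call:
arm_command(
  commands=[
    [0,0,0,0,0,0],
    [0,0,0,0,0,0],
    [0,0,0,0,0,0],
    [0,0,-0.1,0,0,0],
    [0,0,-0.2,0,0,0],
    [0,0,-0.2,0,0,0],
    [0,0,-0.2,0,0,0],
    [0,0,-0.15,0,0,0],
    [0,0,0,0,0,0],
  ],
  grip=1,
  newtons=20,
)

```text
t: 54.4
tcp_pos: [620.4, -134.4, 234.1]
orientation: [3.131, -0.001, 1.031]
wrist_force: [0.3, 0.0, -2.7]
finger_gap: 0.593
grasp_force: 19.9
```

```bash
python3 -c "
from h import *
go(P(H,-45,-67,225),59.15)"
```

```text
t 54.4 tcp [ 620.4 -134.4  234.1] rpy [ 1.794e+02 -1.000e-01  5.910e+01] q [-0.32  0.39  1.43 -0.    1.31  0.22] F [ 0.3  0.  -2.7] Tz [-0.04 -0.09 -0.01] gap 52.2 gf 19.9
shift [ 1.483 -1.246  0.034]
turn [ 0.01  -0.001 -0.001]
```

Call:
arm_command(
  commands=[
    [0.1236,-0.1038,0,0,0,0],
    [0.1236,-0.1038,0,0,0,0],
    [0.1236,-0.1038,0,0,0,0],
    [0.1236,-0.1038,0,0,0,0],
    [0.1236,-0.1038,0,0,0,0],
    [0.1236,-0.1038,0,0,0,0],
    [0.1236,-0.1038,0,0,0,0],
    [0.1236,-0.1038,0,0,0,0],
    [0.1236,-0.1038,0,0,0,0],
    [0.1236,-0.1038,0,0,0,0],
    [0.1236,-0.1038,0,0,0,0],
    [0.1236,-0.1038,0,0,0,0],
    [0,0,0,0,0,0],
    [0,0,0,0,0,0],
  ],
)

```text
t: 55.8
tcp_pos: [555.0, 249.1, 226.5]
orientation: [3.141, 0.003, 1.033]
wrist_force: [-0.2, -0.2, -2.1]
finger_gap: 0.588
grasp_force: 20.0
```

```bash
python3 -c "
from h import *
go(P(H,-45,-67,157),59.15)"
```

```text
t 55.8 tcp [555.  249.1 226.5] rpy [180.    0.2  59.2] q [ 0.31  0.37  1.48 -0.    1.29  0.85] F [-0.2 -0.2 -2.1] Tz [-0.07 -0.06  0.02] gap 51.8 gf 20.0
shift [0.007 0.021 0.348]
turn [0.    0.003 0.001]
```

Call:
arm_command(
  commands=[
    [0,0.01,0.13,0,0,0],
    [0,0,0.11,0,0,0],
    [0,0,0.06,0,0,0],
    [0,0,0.03,0,0,0],
    [0,0,0.015,0,0,0],
    [0,0,0,0,0,0],
    [0,0,0,0,0,0],
  ],
)

```text
t: 56.5
tcp_pos: [558.7, 248.0, 160.2]
orientation: [3.139, -0.0, 1.031]
wrist_force: [-0.7, 0.2, -2.5]
finger_gap: 0.586
grasp_force: 20.0
```

Call:
arm_command(
  commands=[
    [0,0,0.01,0,0,0],
    [0,0,0,0,0,0],
  ],
)

```text
t: 56.7
tcp_pos: [558.1, 248.0, 157.6]
orientation: [3.139, 0.0, 1.031]
wrist_force: [0.0, 0.5, -1.6]
finger_gap: 0.586
grasp_force: 20.0
```

Call:
arm_command(
  commands=[
    [0,0,0.01,0,0,0],
    [0,0,0.005,0,0,0],
    [0,0,0,0,0,0],
  ],
)

```text
t: 57.0
tcp_pos: [558.0, 247.9, 154.3]
orientation: [3.14, 0.001, 1.031]
wrist_force: [0.6, -0.3, -1.5]
finger_gap: 0.588
grasp_force: 20.0
```

Call:
arm_command(
  commands=[
    [0,0,0.007,0,0,0],
    [0,0,0,0,0,0],
  ],
)

```text
t: 57.2
tcp_pos: [558.0, 248.2, 154.2]
orientation: [3.14, -0.0, 1.031]
wrist_force: [-3.1, 0.5, 7.1]
finger_gap: 0.589
grasp_force: 20.0
```

Down. Release, back away, tilt.

Call:
arm_command(
  commands=[
    [0,0,0,0,0,0],
    [0,0,0,0,0,0],
    [0,0,0,0,0,0],
    [0,0,-0.1,0,0,0],
    [0,0,-0.15,0,0,0],
    [0,0,-0.08,0,0,0],
    [-0.15,0,0,0,0,0],
    [-0.15,0,0,0,0,0],
  ],
  grip=-0.5,
)

```text
t: 58.0
tcp_pos: [527.6, 196.4, 219.5]
orientation: [3.138, -0.0, 1.032]
wrist_force: [0.1, -0.3, -0.4]
finger_gap: 0.747
grasp_force: 0.0
```

Call:
arm_command(
  commands=[
    [0,0,0,0,0.1,0],
    [0,0,0,0,0.1,0],
    [0,0,0,0,0.1,0],
    [0,0,0,0,0.1,0],
    [0,0,0,0,0.1,0],
    [0,0,0,0,0,0],
    [0,0,0,0,0,0],
  ],
  grip=1,
)

```text
t: 58.7
tcp_pos: [527.0, 195.6, 218.7]
orientation: [3.141, -0.52, 1.029]
wrist_force: [0.4, 0.6, 0.1]
finger_gap: 0.154
grasp_force: 0.0
```

```bash
python3 -c "
from h import *
go(P(H,-98,-67,126),59.15,-30)"
```

```text
t 58.7 tcp [527.  195.6 218.7] rpy [180.  -29.8  59. ] q [-0.08  0.18  1.93  0.61  0.89  0.1 ] F [0.4 0.6 0.1] Tz [-0.23  0.06  0.06] gap 13.5 gf 0.0
shift [-0.194  0.003  0.423]
turn [ 0.002  0.003 -0.003]
```

Call:
arm_command(
  commands=[
    [-0.065,0,0.141,0,0,0],
    [-0.065,0,0.141,0,0,0],
    [-0.065,0,0.141,0,0,0],
    [0,0,0,0,0,0],
    [0,0,0,0,0,0],
  ],
)

```text
t: 59.2
tcp_pos: [532.0, 204.6, 126.4]
orientation: [3.141, -0.522, 1.033]
wrist_force: [-0.3, -0.4, 0.5]
finger_gap: 0.006
grasp_force: 0.0
```

Call:
arm_command(
  commands=[
    [0.0334,0,0.0195,0,0,0],
    [0.0334,0,0.0195,0,0,0],
    [0.0334,0,0.0195,0,0,0],
    [0.0334,0,0.0195,0,0,0],
    [0.0334,0,0.0195,0,0,0],
    [0.0334,0,0.0195,0,0,0],
    [0.0334,0,0.0195,0,0,0],
    [0.0334,0,0.0195,0,0,0],
    [0.0334,0,0.0195,0,0,0],
  ],
)

```text
t: 60.1
tcp_pos: [567.6, 263.9, 125.7]
orientation: [3.14, -0.523, 1.032]
wrist_force: [-1.4, -1.5, 2.9]
finger_gap: 0.003
grasp_force: 1.4
```

Call:
arm_command(
  commands=[
    [0.0334,0,0.0195,0,0,0],
    [0.0334,0,0.0195,0,0,0],
    [0.0334,0,0.0195,0,0,0],
    [0.0334,0,0.0195,0,0,0],
    [0,0,0,0,0,0],
  ],
)

```text
t: 60.6
tcp_pos: [583.8, 290.9, 125.6]
orientation: [3.139, -0.523, 1.033]
wrist_force: [-0.6, -0.0, 0.2]
finger_gap: 0.008
grasp_force: 0.0
```

```bash
python3 -c "
from h import *
go(P(H,4,-67,126),59.15,-30)"
```

```text
t 60.6 tcp [583.8 290.9 125.6] rpy [179.9 -30.   59.2] q [0.12 0.41 1.88 0.72 0.64 0.11] F [-0.6 -0.   0.2] Tz [-0.24  0.03 -0.01] gap 0.7 gf 0.0
shift [-0.001  0.004 -0.003]
turn [0.002 0.    0.   ]
```

Call:
arm_command(
  commands=[
    [-0.144,0,-0.083,0,0,0],
    [-0.144,0,-0.083,0,0,0],
    [-0.144,0,-0.083,0,0,0],
    [-0.144,0,-0.083,0,0,0],
    [0.1,0,-0.173,0,0,0],
    [0.1,0,-0.173,0,0,0],
    [0.1,0,-0.173,0,0,0],
    [0,0,0,0,-0.1,0],
    [0,0,0,0,-0.1,0],
    [0,0,0,0,-0.1,0],
    [0,0,0,0,-0.1,0],
    [0,0,0,0,-0.1,0],
    [-0.2,0,0,0,0,0],
    [-0.2,0,0,0,0,0],
    [-0.2,0,0,0,0,0],
    [-0.2,0,0,0,0,0],
    [-0.2,0,0,0,0,0],
    [0,0,0,0,0,0],
  ],
)

```text
t: 62.4
tcp_pos: [409.3, 2.0, 245.3]
orientation: [3.141, 0.003, 1.028]
wrist_force: [-0.5, 0.3, -0.4]
finger_gap: 0.009
grasp_force: 0.0
```

```bash
python3 - <<'E'
from h import *
go(); pointer()
s=cam('scene');t=cam('top')
def comps(c,lo,hi,roi,mn,z,o=None):
    x0,y0,x1,y1=roi; m=cv2.inRange(cv2.cvtColor(c["bgr"][y0:y1,x0:x1],cv2.COLOR_BGR2HSV),lo,hi)
    k,l,st,ce=cv2.connectedComponentsWithStats(m)
    for i in range(1,k):
        if st[i,4]>mn:
            p=ce[i]+[x0,y0]; d=plane(c,p,z)-(H if o is None else o); print("  px",p.round(1),"box",st[i,:4]+[x0,y0,0,0],st[i,4],"u,v",(d@u).round(1),(d@v).round(1))
print("blue");comps(s,(100,120,30),(125,255,255),(395,90,470,200),10,99)
print("green");comps(s,(60,60,20),(95,255,255),(395,90,470,210),10,99)
print("red lid");comps(s,(0,150,60),(8,255,255),(395,90,470,210),10,190)
print("short red");comps(s,(0,110,30),(8,255,255),(350,170,400,235),5,12,L)
print("hopper top");e=blob(t,(5,120,40),(18,255,255),(400,150,490,230));print(e)
for z,h,b in((100,H,67),(100,H,0),(90,H,-67)): print("pred bottom band",proj(s,P(h,38,b,99)),"lid rim front",proj(s,P(h,12,b,94+z-4)))
for x in(-20,0,20,40): print(x,proj(t,P(L,x,0,8)),proj(s,P(L,x,0,8)))
# whole-picture check that no tin is left on the table near its first place
for p,z in(([656.9,-12,0],60),([554,-31,0],100),([429,-29,0],100),([616.8,-134,0],90)):
    q=proj(t,np.array(p)+[0,0,z])[0].astype(int); print(t['bgr'][q[1]-3:q[1]+4,q[0]-3:q[0]+4].mean((0,1)).round())
E
```

```text
t 62.4 tcp [409.3   2.  245.3] rpy [1.80e+02 1.00e-01 5.89e+01] q [-0.16  0.05  1.86 -0.    1.23  0.38] F [-0.5  0.3 -0.4] Tz [-0.05 -0.09  0.05] gap 0.8 gf 0.0
top [521.4 270.5] 25 z 201 r 24.5 ang 167.5
top [521.4 270.5] 25 z 164 r 22.3 ang -154.0
top [512.7 282. ] 37 z 201 r 46.7 ang 151.0
top [512.7 282. ] 37 z 164 r 38.6 ang 167.5
scene [132.5 292.8] 17 z 201 r 22.6 ang 170.1
scene [132.5 292.8] 17 z 164 r 52.4 ang 172.2
blue
  px [416.7 120.9] box [411 114  13  13] 111 u,v 64.1 135.8
  px [412.5 144.6] box [407 139  13  11] 81 u,v 22.9 55.6
green
  px [396.7  93.8] box [395  90   5  10] 41 u,v 55.5 254.5
  px [436.8 161.8] box [434 157   7  10] 48 u,v 53.7 -13.5
  px [450.2 165.2] box [445 161  13   9] 72 u,v 77.5 -31.7
  px [431.6 182.5] box [429 177   7  11] 45 u,v 17.5 -71.7
  px [445.1 185.1] box [439 182  13   7] 50 u,v 41.9 -86.6
red lid
  px [411.6  95.2] box [408  90   8  12] 14 u,v 29.0 114.3
  px [419.5 107.5] box [417 103   6  10] 12 u,v 29.3 67.2
  px [427.3 119.8] box [424 114   8  13] 15 u,v 29.4 22.7
  px [428.1 130. ] box [424 123  11  14] 73 u,v 18.1 -9.6
  px [435.4 132.9] box [432 128   7  10] 16 u,v 29.0 -22.1
short red
  px [379.4 189.1] box [365 170  31  42] 226 u,v 18.2 18.8
hopper top
(array([454.74895096, 195.93708038]), (42.846763610839844, 43.48731231689453), 1442.0)
pred bottom band [[416.89853962 140.39793787]] lid rim front [[411.99165775 108.85191537]]
pred bottom band [[427.85829698 159.0695924 ]] lid rim front [[423.59808332 127.70642941]]
pred bottom band [[439.74117875 179.26396991]] lid rim front [[435.32472204 152.12353556]]
-20 [[207.61085957 305.13530818]] [[366.37894617 198.71164964]]
0 [[198.57578042 300.56317345]] [[374.46691302 197.15063877]]
20 [[189.59809746 296.00798461]] [[382.5167177  195.59616459]]
40 [[180.67998447 291.47093976]] [[390.52921105 194.04807623]]
[166. 199. 200.]
[60. 71. 57.]
[62. 70. 34.]
[166. 197. 200.]
```

```bash
python3 - <<'E'
from h import *
s=cam('scene')
m=cv2.inRange(cv2.cvtColor(s["bgr"],cv2.COLOR_BGR2HSV),(0,110,30),(8,255,255))
a,b=proj(s,[P(L,0,118,94),P(L,0,-118,94)]); n=np.array([-(b-a)[1],(b-a)[0]])/np.linalg.norm(b-a)
ys,xs=np.nonzero(m[170:235,350:400]); pts=np.c_[xs+350,ys+170]; d=(pts-a)@n
k=pts[d>4.5]; print(len(k),k.min(0),k.max(0),k[np.argmin(k[:,0])],d.min(),d.max())
ang=np.linspace(0,2*np.pi,72)
for o,uu,vv,z in((L,41,0,8),(L,26,0,8),(H,38,67,94),(H,38,0,94),(H,38,-67,94)):
    q=proj(s,[P(o,uu+26*np.cos(t),vv+26*np.sin(t),z) for t in ang]); print(uu,vv,q.min(0).round(1),q.max(0).round(1))
# white tin: bright columns just above upper floor
g=s["bgr"][:,:,1]
for y in(150,155,160,164,167): print(y,g[y,408:445])
print(s["bgr"][139:156,404:432].argmax(2).tolist()[6])
E
```

```text
107 [365 175] [383 195] [365 187] -0.09670214163731096 18.93111749541956
41 0 [379.9 186.2] [402.  201.9]
26 0 [373.9 187.4] [396.  203.1]
38 67 [405.4 135. ] [427.9 149.4]
38 0 [415.8 153.1] [439.2 168.7]
38 -67 [427.1 172.6] [451.6 189.5]
150 [29 30 31 31 30 30 29 30 29 30 40 56 64 68 70 72 74 76 79 79 78 79 79 80
 81 82 78 74 82 92 93 93 93 92 87 63 27]
155 [29 28 29 30 30 30 29 29 29 36 56 64 69 71 71 74 77 77 78 79 79 79 80 81
 80 66 46 48 64 71 74 77 81 84 72 44 28]
160 [30 31 30 30 29 29 29 30 36 57 68 71 74 76 78 80 81 81 80 79 80 81 81 80
 66 44 34 32 35 35 37 39 45 41 30 26 28]
164 [28 29 28 28 28 28 29 28 29 37 54 68 75 78 80 82 83 84 85 86 86 87 86 76
 66 60 48 36 34 35 36 36 31 25 27 26 31]
167 [38 31 30 30 29 30 29 28 28 30 28 31 36 49 59 70 78 83 84 85 87 87 82 70
 63 65 68 69 66 58 46 35 26 26 28 28 33]
[2, 2, 0, 0, 0, 0, 0, 0, 0, 0, 0, 0, 0, 0, 0, 0, 2, 2, 2, 2, 2, 2, 2, 2, 2, 2, 2, 2]
```

```bash
python3 - <<'E'
from h import *
s=cam('scene')
h=cv2.cvtColor(s["bgr"],cv2.COLOR_BGR2HSV)
for y in range(160,206):
    print(y,''.join('R' if (h[y,x,0]<9 or h[y,x,0]>172) and h[y,x,1]>100 and h[y,x,2]>35 else ('#' if h[y,x,2]>100 else '+' if h[y,x,2]>60 else '.') for x in range(350,405)))
E
```

```text
160 ###########+.+#######+RR++++++++++++++++++++++++++++++.
161 ###########..+########RR++++++++++++++++++++++++++++++.
162 ###########..+########RRR++++++++++++++++++++++++++++++
163 ###########..+########+RR++++++++++++++++++++++++++++++
164 ###########..+###+#++++RR++++++++++++++++++++++++++++++
165 ##########+.......+#+++RRR+++++++++++++++++++++++++++++
166 ########+........+##++++RR+++++++++++++++++++++++++++++
167 ##++++++.........###++++RRR++++++++++++++++++++++++++++
168 ++++++++.........####+++RRR++++++++++++++++++++++++++++
169 +++++++++........####++++RRR+++++++++++++++++++++++++++
170 +++++++++........####++++.RR+++++++++++++++++++++++++++
171 ++++++++++.......+####++++RRR++++++++++++++++++++++++++
172 ++++++++++.......+####++++RRR++++++++++++++++++++++++++
173 ++++++++++........+###+++++RRR+++++++++++++++++++++++++
174 +++++++++++........+###++++RRR+++++++++++++++++++++++++
175 ++++++++++++....R...+###++++RRR++++++++++++++++++++++++
176 ++++++++++++....RR...+++++++RRR++++++++++++++++++++++++
177 +++++++++++++...RRR...+++++++RRR+++++++++++++++++++++++
178 +++++++++++++...
[... 959 characters left out ...]
++++.RRRRRRRRRRRRR....RRR+++++++++++++++
195 ++++++++++++++++++++...RRRRRRRR......RRR+++++++++++++++
196 ++++++++++++++++++++..................RRR++++++++++++++
197 +++++++++++++++++++++.................RRR++++++++++++++
198 +++++++++++++++++++++.................RRRR+++++++++++++
199 ++++++++++++++++++++++.................RRR+++++++++++++
200 ++++++++++++++++++++++.................RRR+++++++++++++
201 +++++++++++++++++++++++.................RRR++++++++++++
202 +++++++++++++++++++++++.................RRR++++++++++++
203 ++++++++++++++++++++++++................RRRR+++++++++++
204 ++++++++++++++++++++++++.................RRR+++++++++++
205 ++++++++++++++++++++++++..................RRR++++++++++
```

The character map shows the short red tin has been knocked outward, to about u=13, v=29 with 13 mm sticking out. Everything else is in place, and the ring is at +60°. I'll push the tin back in.

```bash
python3 -c "
from h import *
go(P(L,-95,29,195),59.15)"
```

```text
t 62.7 tcp [412.7   5.4 245.7] rpy [179.9   0.   59.2] q [-0.15  0.06  1.85 -0.    1.23  0.38] F [-0.3 -0.6  0.3] Tz [-0.01 -0.07  0.05] gap 0.2 gf 0.0
shift [ 0.768 -0.474  0.252]
turn [0.002 0.    0.   ]
```

Call:
arm_command(
  commands=[
    [0.128,-0.079,0.042,0,0,0],
    [0.128,-0.079,0.042,0,0,0],
    [0.128,-0.079,0.042,0,0,0],
    [0.128,-0.079,0.042,0,0,0],
    [0.128,-0.079,0.042,0,0,0],
    [0.128,-0.079,0.042,0,0,0],
    [0,0,0,0,0.1,0],
    [0,0,0,0,0.1,0],
    [0,0,0,0,0.1,0],
    [0,0,0,0,0.1,0],
    [0,0,0,0,0.1,0],
    [0,0,0,0,0,0],
    [0,0,0,0,0,0],
  ],
  grip=1,
)

```text
t: 64.0
tcp_pos: [409.5, 184.8, 194.5]
orientation: [-3.14, -0.514, 1.029]
wrist_force: [-0.3, -0.3, -0.5]
finger_gap: 0.006
grasp_force: 0.0
```

```bash
python3 -c "
from h import *
go(P(L,-58,29,35),59.15,-30)"
```

```text
t 64.0 tcp [409.5 184.8 194.5] rpy [-179.9  -29.4   58.9] q [-0.14  0.04  2.17  0.66  0.83 -0.04] F [-0.3 -0.3 -0.5] Tz [-0.22  0.04  0.03] gap 0.5 gf 0.0
shift [-0.226  0.001  0.789]
turn [ 0.     0.01  -0.003]
```

Call:
arm_command(
  commands=[
    [-0.045,0,0.158,0,0.008,0],
    [-0.045,0,0.158,0,0,0],
    [-0.045,0,0.158,0,0,0],
    [-0.045,0,0.158,0,0,0],
    [-0.045,0,0.158,0,0,0],
    [0,0,0,0,0,0],
    [0,0,0,0,0,0],
  ],
)

```text
t: 64.7
tcp_pos: [429.6, 220.8, 35.2]
orientation: [-3.139, -0.524, 1.033]
wrist_force: [-0.2, 0.1, 1.1]
finger_gap: 0.005
grasp_force: 0.0
```

```bash
python3 -c "
from h import *
go(P(L,7,29,34),59.15,-30)"
```

```text
t 64.7 tcp [429.6 220.8  35.2] rpy [-179.8  -30.    59.2] q [-0.04  0.47  2.3   1.37  0.47 -0.78] F [-0.2  0.1  1.1] Tz [-0.2   0.06  0.04] gap 0.4 gf 0.0
shift [0.265 0.008 0.16 ]
turn [-0.003  0.     0.001]
```

Call:
arm_command(
  commands=[
    [0.0295,0.008,0.0175,0,0,0],
    [0.0295,0,0.0175,0,0,0],
    [0.0295,0,0.0175,0,0,0],
    [0.0295,0,0.0175,0,0,0],
    [0.0295,0,0.0175,0,0,0],
    [0.0295,0,0.0175,0,0,0],
    [0.0295,0,0.0175,0,0,0],
    [0.0295,0,0.0175,0,0,0],
    [0.0295,0,0.0175,0,0,0],
    [0,0,0,0,0,0],
  ],
)

```text
t: 65.7
tcp_pos: [463.6, 272.2, 34.8]
orientation: [3.141, -0.525, 1.033]
wrist_force: [-0.4, -0.1, -0.5]
finger_gap: 0.005
grasp_force: 0.0
```

Call:
arm_command(
  commands=[
    [0.02,0,0.0115,0,0,0],
    [0.02,0,0.0115,0,0,0],
    [0,0,0,0,0,0],
  ],
)

```text
t: 66.0
tcp_pos: [468.2, 279.7, 34.8]
orientation: [3.141, -0.525, 1.033]
wrist_force: [-0.1, -0.8, 0.3]
finger_gap: 0.006
grasp_force: 0.0
```

Call:
arm_command(
  commands=[
    [-0.144,0,-0.083,0,0,0],
    [-0.144,0,-0.083,0,0,0],
    [-0.144,0,-0.083,0,0,0],
    [0.1,0,-0.173,0,0,0],
    [0.1,0,-0.173,0,0,0],
    [0.1,0,-0.173,0,0,0],
    [0.1,0,-0.173,0,0,0],
    [0.1,0,-0.173,0,0,0],
    [0,0,0,0,-0.1,0],
    [0,0,0,0,-0.1,0],
    [0,0,0,0,-0.1,0],
    [0,0,0,0,-0.1,0],
    [0,0,0,0,-0.1,0],
    [0,0.2,0,0,0,0],
    [0,0.2,0,0,0,0],
    [0,0.2,0,0,0,0],
    [0,0,0,0,0,0],
    [0,0,0,0,0,0],
  ],
)

```text
t: 67.8
tcp_pos: [520.2, 133.2, 219.3]
orientation: [-3.14, -0.006, 1.032]
wrist_force: [-1.0, -0.3, -0.3]
finger_gap: 0.009
grasp_force: 0.0
```

```bash
python3 - <<'E'
from h import *
go(); pointer()
s=cam('scene')
h=cv2.cvtColor(s["bgr"],cv2.COLOR_BGR2HSV)
for y in range(164,206):
    print(y,''.join('R' if (h[y,x,0]<9 or h[y,x,0]>172) and h[y,x,1]>100 and h[y,x,2]>35 else ('#' if h[y,x,2]>100 else '+' if h[y,x,2]>60 else '.') for x in range(350,405)))
ang=np.linspace(0,2*np.pi,72)
q=proj(s,[P(L,44+26*np.cos(t),29+26*np.sin(t),8) for t in ang]); print(q.min(0).round(1),q.max(0).round(1))
b=cv2.inRange(h,(100,120,30),(125,255,255))[130:155,395:440];print(np.argwhere(b).min(0)+[130,395],np.argwhere(b).max(0)+[130,395])
g=cv2.inRange(h,(60,60,20),(95,255,255))[172:195,415:460];print(np.argwhere(g).min(0)+[172,415],np.argwhere(g).max(0)+[172,415])
print(s["bgr"][160,408:445,1])
t=cam('top');print(blob(t,(5,120,40),(18,255,255),(400,150,490,230)))
E
```

```text
t 67.8 tcp [520.2 133.2 219.3] rpy [-179.9   -0.4   59.1] q [0.12 0.27 1.65 0.01 1.22 0.65] F [-1.  -0.3 -0.3] Tz [-0.01 -0.07 -0.  ] gap 0.8 gf 0.0
top [521.4 270.5] 25 z 201 r 24.5 ang 167.5
top [521.4 270.5] 25 z 164 r 22.3 ang -154.0
top [512.8 281.9] 38 z 201 r 46.5 ang 151.1
top [512.8 281.9] 38 z 164 r 38.5 ang 167.7
scene [132.5 292.8] 17 z 201 r 22.6 ang 170.1
scene [132.5 292.8] 17 z 164 r 52.4 ang 172.2
164 ###########..+###++++.RRR++++++++++++++++++++++++++++++
165 ##########+............RRR+++++++++++++++++++++++++++++
166 ########+..............RRR+++++++++++++++++++++++++++++
167 ##++++++................RRR++++++++++++++++++++++++++++
168 ++++++++................RRR++++++++++++++++++++++++++++
169 +++++++++................RRR+++++++++++++++++++++++++++
170 +++++++++................RRR+++++++++++++++++++++++++++
171 ++++++++++................RRR++++++++++++++++++++++++++
172 ++++++++++................RRR++++++++++++++++++++++++++
173 ++++++++++.................RRR+++++++++++++++++++++++++
174 +++++++++++................RRR+++++++++++++++++++++++++
175 ++++++++++++......
[... 1405 characters left out ...]
++++++++++++
199 ++++++++++++++++++++++.................RRR+++++++++++++
200 ++++++++++++++++++++++.................RRR+++++++++++++
201 +++++++++++++++++++++++.................RRR++++++++++++
202 +++++++++++++++++++++++.................RRR++++++++++++
203 ++++++++++++++++++++++++................RRRR+++++++++++
204 ++++++++++++++++++++++++.................RRR+++++++++++
205 ++++++++++++++++++++++++..................RRR++++++++++
[377.3 177.9] [399.  193.1]
[139 407] [149 418]
[177 428] [188 451]
[29 29 29 29 29 29 29 30 37 58 67 71 74 77 79 81 79 81 81 79 79 81 81 80
 66 44 31 32 34 35 36 40 45 41 28 28 29]
(array([454.73123169, 196.06053925]), (42.75709533691406, 43.38351058959961), 1442.0)
```

```bash
python3 -c "
from bench import arm
print(arm.hand_in())"
```

```text
the job is handed in; nothing more can be done
None
```

I handed the job in at about 68 s: ring run to the stop and backed off three clicks, start button then pressed to 7.8 N, and all four tins present (no yellow one) upright under their boards, with the hopper not knocked over. The short red tin was knocked outward mid-run and pushed back in. The risk is one push on the low board's edge: it read about 42 N in total, I sent about 5 mm more without reading the force, and the limit for the arm or gripper body is 40 N.

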